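# Click the cup holder onto the sample stand and load it

### The job

Set up the sample stand: slide the hub of the two-saucer cup holder down over the post, past its two sprung balls, until it clicks fully home on the shoulder with the balls sprung out again above the hub. Then stand the orange-lidded specimen cup in the orange saucer and the white-lidded one in the white saucer, both upright, and let go. Never tip a cup over, and leave the petri dish, forceps and marker where they lie.

Things in the scene. Friction and masses are not known exactly. Their poses are not given: they have to be found in the camera images.
- stand: Sample stand, fixed: grey round foot (110 mm diameter, 13 mm high), steel shoulder (44 mm diameter, top at 24 mm) and upright steel post, 20 mm diameter, its last 10 mm tapering to an 11 mm tip 98 mm above the worktop. Origin: centre of the foot's underside; z up the post. It stands near the middle or to the left of the worktop.
- stand_seat (a point): On the post axis at the top of the shoulder, 24 mm above the worktop: the underside of the hub rests here when home.
- post_tip (a point): Tip of the post, 98 mm above the worktop.
- ball_l (a joint): Brass ball (12 mm) on the +y side of the post, centre 82 mm above the worktop; how far it is pushed in, m. 0 = sprung out, 3.6 mm proud of the post; the hub pushes it in about 2 mm. The pair resists with roughly 6 to 15 N where the hub's lower rim meets it (or on pulling off), then a few N of drag until the hub's upper rim drops below it in the last 3 mm above the shoulder.
- ball_r (a joint): The same on the -y side of the post.
- holder: Cup holder, about 180 g, 208 mm long in y: upright grey hub (41 mm diameter, 52 mm tall, 23.2 mm bore right through), a saucer on a low arm at each end. Black flats on the hub's +x and -x sides, 43 mm apart, 26 mm wide, 20 to 48 mm above its underside, are for gripping. Starts upright. Origin: centre of the hub's underside; z up; y towards the orange saucer. May sit at any turn about the post.
- orange_saucer (a point): Centre of the floor of the orange saucer, on the holder at y = +72 mm, 4 mm above the holder's underside. The saucer is 64 mm across, 14 mm high, its inside flares from about 52 mm at the floor to 58 mm at the rim.
- white_saucer (a point): The same for the white saucer, on the holder at y = -72 mm.
- orange_cup: Specimen cup with an orange screw lid, 72 mm tall, about 60 g: translucent body, 48 mm diameter at the foot, 56 mm below the lid; lid 62 mm diameter from 60 to 72 mm height, a good place to grip from above. Origin: centre of its underside, z up. Starts upright on the near right of the worktop (cups at the back wall are scenery).
- white_cup: The same cup with a white lid, origin likewise. The two cups may have changed places.
- petri_dish: Bystander: petri dish with lid, 60 mm diameter, 14 mm high, origin at the centre of its underside. Leave it.
- forceps: Bystander: steel forceps 117 mm long, lying flat, 11 mm high, origin at the centre of the underside, long axis y. Leave it.
- marker: Bystander: black and white marker pen 135 mm long, lying flat, 16 mm high, origin at the centre of the underside, long axis y. Leave it.
Not all that is in view belongs to the job. Several things look just like the orange_cup: the one meant starts nearest to the robot's base.

How it is judged:
By the outcome, as a careful person would: the job done as asked, in the order asked, and still so for the second after the job is handed in, with the robot touching nothing.
It also fails if it takes over 72 s, if anything falls off the work surface, if the arm or the gripper's body presses on something with over 40 N, if the wrist force passes 120 N, or if a joint passes its speed limit or range.

### The arm

A 6-joint arm with a two-finger parallel gripper is mounted at the origin on a cart in front of the work surface, level with it; the furniture and walls round the work are solid. World frame = base frame: x ahead of the robot, y to its left, z up, the work surface at z = 0. Lengths are in m, angles in rad, forces in N, time in s.
With the tool pointing down it reaches from about 0.225 to 0.875 m from the base axis. Payload 3.4 kg.
Tool frame: the origin (TCP) lies at the very end of the fingers, on their centre line; the grasp point (between the pads) lies 19 mm behind it (grasp_offset is the distance from the TCP to the grasp point, in m); y points along the fingers, z is the direction in which the jaws open and shut, and the axes are right-handed (so a half turn about y gives the same grasp; the last joint's range is limited). The gripper opens to 85 mm and grips with 20 to 120 N. Pads are 22 mm wide; open, the fingers measure 114 mm over their backs; the gripper's body (76 mm by 85 mm) begins 54 mm behind the grasp point. The pads swing forward as they close: fully open they stand 13 mm farther back than shut.
Start: joints at [-1.222, 0.276, 1.505, -0, 1.361, -0.121], TCP at [0.26, -0.513, 0.207] pointing down, gripper open.
Joint ranges: [-2.89, 2.89], [-0.75, 2.08], [0.22, 2.7], [-1.18, 4.32], [0.11, 2.71], [-2.7, 2.7]. Speed limits (rad/s): [2.57, 2.57, 3.14, 3.14, 3.14, 3.14].

### API

Orientations are given as a unit quaternion [w, x, y, z].
In Python, from rig import get_state, get_image, sign_off, grasp_offset gives the robot as it stands.
- The arm moves only by the shell command python3 -m jog 'ROWS' [FORCE]. ROWS is JSON, one flat list of numbers, 7 for each row, row after row: the closure in counts, from 0 (fully open) to 255 (shut), then the shift along the tool's x, y, z in cm, then the turn, a rotation vector about the tool's x, y, z in units of 8 degrees (1.0 is 8 degrees). In form: [jaw, tx, ty, tz, rx, ry, rz, jaw, tx, ty, tz, rx, ry, rz, ...]. A call has 1 to 12 rows; each row is the pose to reach, as a shift and turn from the pose commanded when the call began, along the tool's axes at that moment; what a row does not reach only later rows make up. A row lasts 1/8 s, in which the tool goes at most 62.5 mm and 10.7 degrees, less where a joint would pass 70% of its speed; a pose out of reach is approached as far as the arm can. A call with a gripper value outside its range is refused whole. The fingers move at their own pace and stop on an object; FORCE is the grip in N (left out, the last holds). Time passes only in rows, so rows that repeat a pose let the fingers close. It gives the time, the measured TCP pose, the force and the opening at its end, in the units of the state.
- get_state(): the state, without advancing time (a new reading comes with each control period).
- get_image(name): name is "scene" or "top"; returns a dict with "color" (420x560x3 uint8, blue, green, red), "mtx" (3x3 intrinsics, pixels), "k1" (the pictures are not rectified: a ray, as slopes to the right and down, at radius r is drawn at 1 + k1 r^2 times it, then the intrinsics apply), "R" (3x3) and "t" (3): a world point X has camera coordinates R X + t. Camera axes: x right, y down, z forward; pixel columns grow to the right and rows downward; lengths in m; the calibration is good to about 2 mm. A picture is of the moment at which its call begins. There is no depth.
- sign_off(): hands the job in, once; it reports no verdict.
The state is a dict: "clock": time; "qpos": joint angles; "qd": joint speeds; "effort": joint torques, N m; "position": TCP position; "ee_rot": TCP orientation; "contact_force": force on the tool from outside, world axes, zero at the start; "moment": the same for the moment, N m; "width": finger opening in m.
Only numpy, scipy, OpenCV 4.12 (cv2) and the standard library are available. Lean on these libraries where they do the work, as an engineer would, in place of code of your own. Each camera call takes 0.05 s, during which the arm holds its last target.

## Working session

There is one attempt and no reset: what is moved stays moved. The work goes in short steps, Python scripts to look and compute and a shell command to move; the robot and the scene stay as the last step left them, time stands still between calls to the robot, and variables do not carry over. Pictures are saved under pics/ and viewed, and the job is handed in when it is done.

```bash
ls; mkdir -p pics; python3 - <<'E'
from rig import *
import rig,cv2
s=get_state()
for k,v in s.items(): print(k,v)
print(grasp_offset)
for n in("scene","top"):
    i=get_image(n); cv2.imwrite(f"pics/{n}0.png",i["color"]); print(n,i["mtx"],i["k1"],i["R"],i["t"])
E
```

```text
pics
clock 0.0
qpos [-1.22196094e+00  2.76613414e-01  1.50616929e+00 -1.80693402e-06
  1.36069380e+00 -1.21011957e-01]
qd [-1.28538466e-03  6.86839605e-05  3.64364044e-04 -6.65453021e-04
 -8.10340698e-04 -1.49290107e-03]
effort [ 2.60993955e-03 -4.16772008e+01 -2.45804286e+01 -2.20462300e-05
  1.08812749e-02  2.47172164e-05]
position [ 0.2601173  -0.51214062  0.20641485]
ee_rot [ 0.1645161  -0.16466875  0.68834537 -0.68702206]
contact_force [0.071696   0.03348179 0.36367526]
moment [ 0.03142551 -0.04583266  0.00121215]
width 0.08513505525678051
0.0187
scene [[516.47416215   0.         279.0442819 ]
 [  0.         516.47416215 208.2418108 ]
 [  0.           0.           1.        ]] -0.184934030803539 [[-0.57198516 -0.82023266  0.00716651]
 [-0.53707319  0.36789308 -0.75908305]
 [ 0.6199882  -0.43803318 -0.65095435]] [0.20289227 0.44430079 1.49272821]
top [[452.58913052   0.         277.64639585]
 [  0.         452.58913052 208.29798662]
 [  0.           0.           1.        ]] 0.030337590254243405 [[-0.02879723 -0.99945601 -0.01607499]
 [-0.98248559  0.0312628  -0.18369733]
 [ 0.18409995  0.01050347 -0.98285141]] [-0.10746584  0.57729184  1.44100272]
```

View pics/scene0.png

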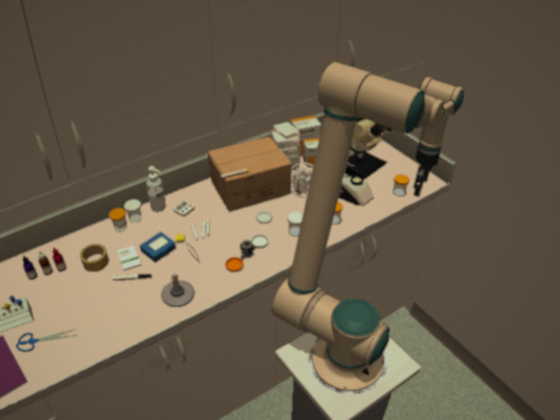

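View pics/top0.png

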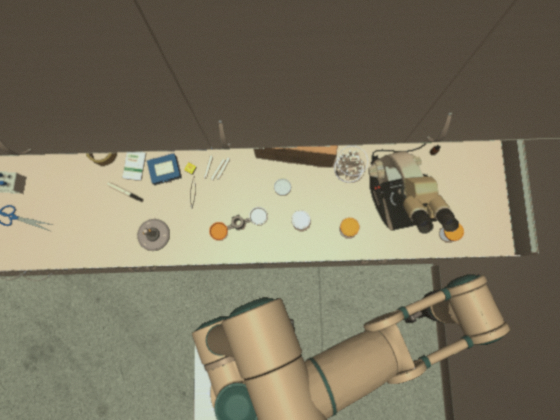

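```bash
cat > h.py <<'E'
from rig import *
import cv2, numpy as np
from scipy.spatial.transform import Rotation as Rn
def dist(i): return np.array([i["k1"],0,0,0,0.])
def ray(i,uv):
    # solve x*(1+k1 r^2)=xd
    p=np.linalg.inv(i["mtx"])@np.array([uv[0],uv[1],1.]); d=p[:2]; x=d.copy()
    for _ in range(50): x=d/(1+i["k1"]*(x@x))
    return -i["R"].T@i["t"], i["R"].T@np.array([x[0],x[1],1.])
def onz(i,uv,z):
    o,d=ray(i,uv); return o+d*(z-o[2])/d[2]
def two(i,a,j,b):
    o,d=ray(i,a);p,e=ray(j,b); A=np.stack([d,-e],1); s=np.linalg.lstsq(A,p-o,rcond=None)[0]
    P=o+d*s[0];Q=p+e*s[1]; return (P+Q)/2, np.linalg.norm(P-Q)
def proj(i,X):
    c=i["R"]@np.asarray(X,float)+i["t"]; x=c[:2]/c[2]; x=x*(1+i["k1"]*(x@x)); return i["mtx"][:2,:2]@x+i["mtx"][:2,2]
def crop(i,c0,r0,w,h,f,name,pts=()):
    im=cv2.resize(i["color"][r0:r0+h,c0:c0+w],None,fx=f,fy=f,interpolation=cv2.INTER_CUBIC)
    for p in pts:
        cv2.circle(im,(int((p[0]-c0+.5)*f),int((p[1]-r0+.5)*f)),3,(255,0,255),1)
    cv2.imwrite(name,im)
def tool():
    s=get_state(); w,x,y,z=s["ee_rot"]; return s["position"],Rn.from_quat([x,y,z,w]).as_matrix(),s
def delta(P,yaw=None):
    """shift (cm, tool axes) to world TCP P; yaw = world dir angle of jaw axis (tool z), pointing down"""
    p,R,s=tool(); sh=R.T@(np.asarray(P)-p)*100
    if yaw is None: return sh
    best=None
    for k in (0,np.pi):
        z=np.array([np.cos(yaw+k),np.sin(yaw+k),0]);y=np.array([0,0,-1.]);T=np.stack([np.cross(y,z),y,z],1)
        rv=Rn.from_matrix(R.T@T).as_rotvec()/np.radians(8)
        if best is None or np.linalg.norm(rv)<np.linalg.norm(best): best=rv
    return sh,best
E
python3 - <<'E'
from h import *
t=get_image("top"); s=get_image("scene")
for n,p,z in [("stand",(153,235),.013),("hub",(238,222),.052),("os",(219,231),.014),("ws",(259,216),.014),("wc",(301,220),.072),("oc",(349,228),.072),("oc2",(454,231),.072)]:
    P=onz(t,p,z); print(n,P.round(3),np.hypot(*P[:2]).round(3),"scene",proj(s,P).round(0))
for n,p in [("oc",(335,208)),("oc2",(401,180)),("wc",(295,217)),("back",(118,215))]:
    P=onz(s,p,.072);print(n,P.round(3),proj(t,P).round(0))
crop(t,120,140,400,130,2,"pics/tc.png")
crop(t,180,190,200,70,4,"pics/tc2.png")
crop(s,150,170,280,140,2.8,"pics/sc.png")
print(tool()[1].round(3))
E
```

```text
stand [0.503 0.297 0.013] 0.584 scene [179. 292.]
hub [0.532 0.007 0.052] 0.532 scene [248. 243.]
os [0.51  0.075 0.014] 0.515 scene [235. 263.]
ws [ 0.557 -0.061  0.014] 0.56 scene [261. 240.]
wc [ 0.529 -0.2    0.072] 0.566 scene [297. 217.]
oc [ 0.498 -0.353  0.072] 0.611 scene [335. 206.]
oc2 [ 0.479 -0.686  0.072] 0.836 scene [402. 178.]
oc [ 0.49  -0.346  0.072] [347. 231.]
oc2 [ 0.473 -0.674  0.072] [451. 233.]
wc [ 0.534 -0.194  0.072] [299. 219.]
back [0.909 0.336 0.072] [139. 114.]
[[-0.892 -0.     0.453]
 [-0.453  0.001 -0.892]
 [-0.    -1.    -0.001]]
```

View pics/tc2.png

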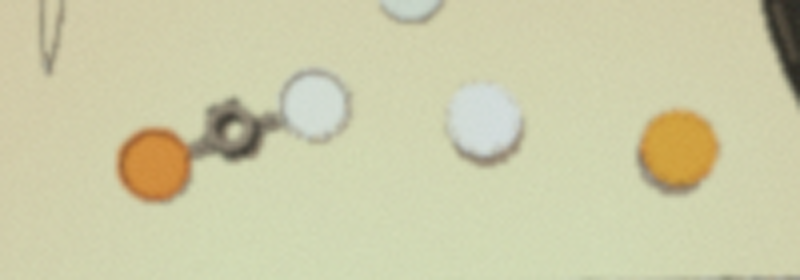

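View pics/sc.png

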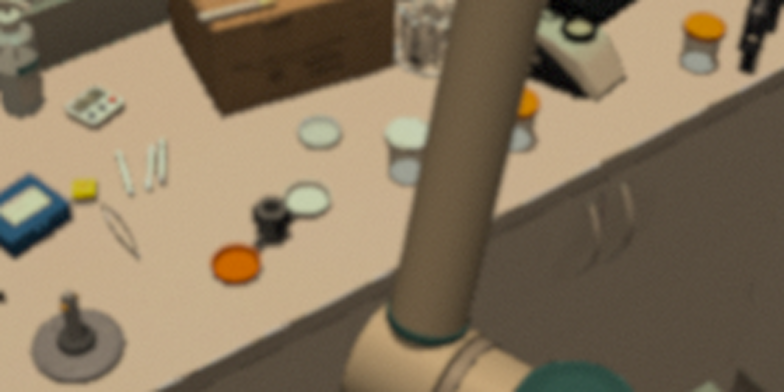

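View pics/tc.png

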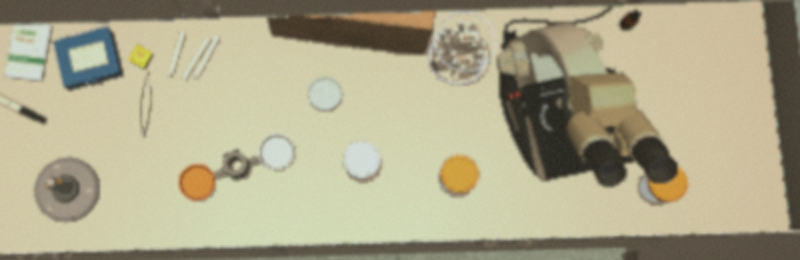

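Top view: orange cup candidates are (349,228), r=0.61 m from the base, (454,231), r=0.84 m under the microscope, and a back-wall one (scene (118,215), r=0.97 m). The first is nearest and on the near right, so that is the one (the crop shows it clear and upright). Stand is at (153,235), hub at (238,222), orange saucer at (219,231), white saucer at (259,216), white cup at (301,220). Now for precise centres.

```bash
python3 - <<'E'
from h import *
t=get_image("top"); s=get_image("scene")
def blob(i,box,lo,hi,inv=False):
    c0,r0,w,h=box; hsv=cv2.cvtColor(i["color"],cv2.COLOR_BGR2HSV)[r0:r0+h,c0:c0+w]
    m=cv2.inRange(hsv,lo,hi)
    n,l,st,ce=cv2.connectedComponentsWithStats(m); k=1+np.argmax(st[1:,4])
    cs,_=cv2.findContours((l==k).astype(np.uint8),cv2.RETR_EXTERNAL,cv2.CHAIN_APPROX_NONE)
    c=max(cs,key=len); e=cv2.fitEllipse(c)
    return np.array(e[0])+[c0,r0],e[1],ce[k]+[c0,r0],st[k,4]
for n,i,b,lo,hi,z in [
 ("os t",t,(200,215,35,32),(0,140,60),(22,255,255),.014),
 ("oc t",t,(330,210,40,35),(0,140,60),(28,255,255),.072),
 ("ws t",t,(245,202,28,28),(60,0,130),(130,70,255),.014),
 ("wc t",t,(286,205,32,32),(60,0,130),(130,70,255),.072),
 ("os s",s,(215,250,40,25),(0,140,40),(22,255,255),.014),
 ("ws s",s,(245,230,32,22),(30,0,120),(110,55,255),.014)]:
    c,ax,ce,a=blob(i,b,lo,hi); P=onz(i,c,z); print(n,c.round(1),np.round(ax,1),ce.round(1),a,P.round(4))
for n,p in(("wall",(220,200)),("wsc",(259,216)),("wcc",(301,220))): print(n,cv2.cvtColor(t["color"],cv2.COLOR_BGR2HSV)[p[1],p[0]])
crop(t,125,210,56,50,12,"pics/st.png"); crop(s,150,260,60,50,12,"pics/ss.png")
crop(t,215,205,50,34,14,"pics/ht.png"); 
E
```

```text
os t [218.1 230.7] [16.3 16.5] [218.1 230.7] 234 [0.5107 0.0777 0.014 ]
oc t [349.4 226.7] [16.9 17.3] [349.4 226.7] 253 [ 0.5026 -0.3544  0.072 ]
ws t [257.8 215.8] [10.8 11.2] [257.8 215.5] 83 [ 0.5574 -0.0569  0.014 ]
wc t [300.8 219.2] [14.  15.8] [300.8 219.1] 190 [ 0.5318 -0.1991  0.072 ]
os s [234.  263.7] [13.2 17.3] [234.  263.7] 201 [0.5089 0.0809 0.014 ]
ws s [259.1 241.2] [ 8.4 14.5] [259.1 241.3] 110 [ 0.5525 -0.0509  0.014 ]
wall [ 29  46 207]
wsc [ 60   9 219]
wcc [ 83  11 218]
```

View pics/st.png

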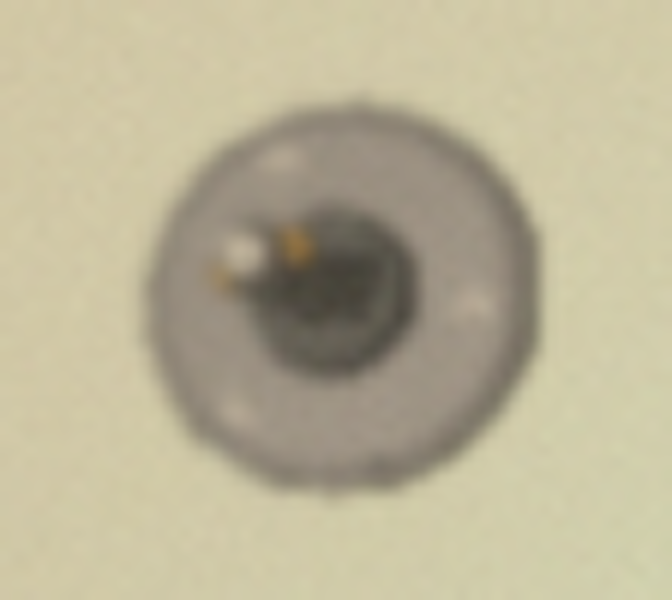

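View pics/ss.png

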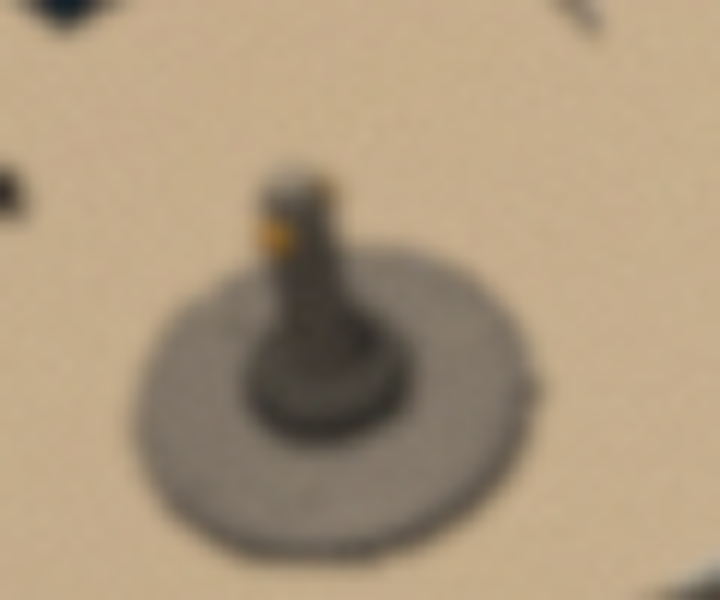

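View pics/ht.png

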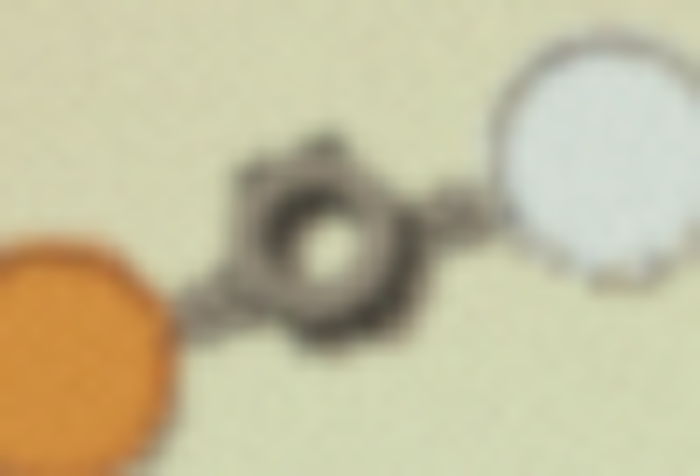

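```bash
python3 - <<'E'
from h import *
t=get_image("top"); s=get_image("scene")
# stand: pixels differing from background
def seg(i,box,bgpt,th):
    c0,r0,w,h=box; lab=cv2.cvtColor(i["color"],cv2.COLOR_BGR2LAB).astype(float)
    f=cv2.GaussianBlur(lab,(3,3),0)[r0:r0+h,c0:c0+w]; bg=np.median(lab[bgpt[1]-3:bgpt[1]+4,bgpt[0]-3:bgpt[0]+4].reshape(-1,3),0)
    m=(np.linalg.norm(f-bg,axis=2)>th).astype(np.uint8)
    n,l,st,ce=cv2.connectedComponentsWithStats(m);k=1+np.argmax(st[1:,4])
    cs,_=cv2.findContours((l==k).astype(np.uint8),cv2.RETR_EXTERNAL,cv2.CHAIN_APPROX_NONE);c=max(cs,key=len)
    e=cv2.fitEllipse(c); return np.array(e[0])+[c0,r0],e[1],c.reshape(-1,2)+[c0,r0]
for n,i,b,bg,z in[("foot t",t,(130,210,48,48),(180,245),.008),("foot s",s,(155,277,48,36),(215,290),.008),
   ("wc t",t,(284,202,34,36),(280,235),.072),("oc t",t,(331,208,36,38),(325,240),.072)]:
    c,ax,_=seg(i,b,bg,25); print(n,c.round(1),np.round(ax,1),onz(i,c,z).round(4))
print("tip",two(t,(144.7,230.3),s,(173.7,274.3)),onz(t,(144.7,230.3),.096),onz(s,(173.7,274.3),.096))
print("balls t",onz(t,(149.25,229.9),.082),onz(t,(143,232.7),.082))
# white saucer: rim pixel contour fit, mask non-background to right of arm
for i,b,bg in((t,(246,203,26,28),(280,235)),(s,(251,231,24,20),(280,260))):
    c,ax,_=seg(i,b,bg,14);print("ws",c.round(1),np.round(ax,1),onz(i,c,.012).round(4))
# hub
print("hub t",onz(t,(237.4,220.9),.052))
for P in [(.534,.0095,.052),(.534,.0095,0.03)]: print(proj(t,P),proj(s,P))
crop(s,225,220,60,55,12,"pics/hs.png",[proj(s,(.534,.0095,.052)),proj(s,(.557,-.059,.014)),proj(s,(.5107,.0777,.014))])
E
```

```text
foot t [153.3 234.4] [32.3 33.9] [0.5058 0.2972 0.008 ]
foot s [177.3 292.9] [29.5 33.1] [0.5059 0.3006 0.008 ]
wc t [301.7 224.4] [12.1 15.8] [ 0.5147 -0.2014  0.072 ]
oc t [348.8 227.6] [19.6 21.5] [ 0.4996 -0.3525  0.072 ]
tip (array([0.50805108, 0.29951391, 0.09597846]), np.float64(0.00035102266961749534)) [0.50793484 0.29936084 0.096     ] [0.50818615 0.29963327 0.096     ]
balls t [0.51082152 0.28911182 0.082     ] [0.5023916  0.30893153 0.082     ]
ws [257.1 216.7] [18.  23.7] [ 0.5548 -0.0541  0.012 ]
ws [258.5 242.1] [15.4 18.3] [ 0.5518 -0.0475  0.012 ]
hub t [0.5359562  0.00861233 0.052     ]
[237.13756826 221.49609284] [247.28982031 243.33408351]
[237.82386232 222.51872114] [247.50438623 247.82990657]
```

View pics/hs.png

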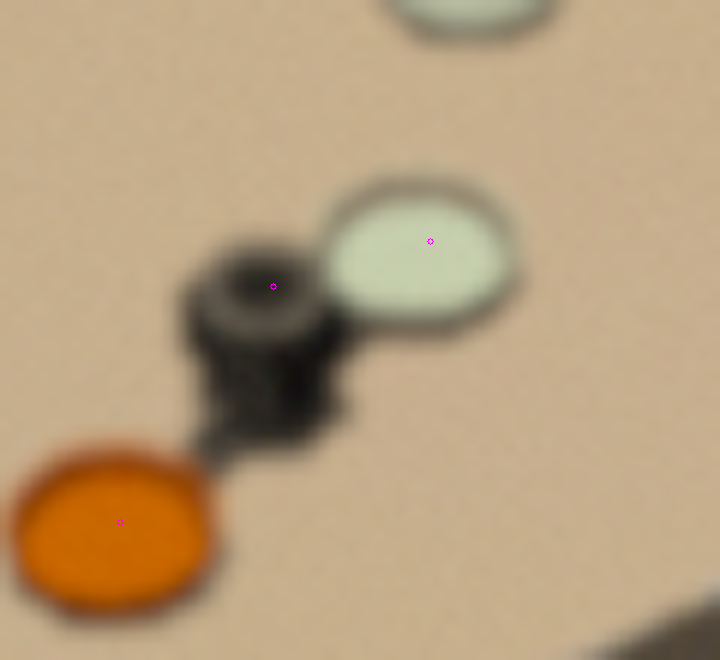

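```bash
python3 - <<'E'
from h import *
for P in [(.535,.010,.20),(.535,.010,.013)]:
    sh,rv=delta(P,np.radians(18.7)); print(sh.round(2),rv.round(2))
E
```

```text
[-48.16   0.73 -34.17] [  0.   -10.22  -0.  ]
[-48.16  19.43 -34.16] [  0.   -10.22  -0.  ]
```

```bash
python3 -m jog '[0,-4.8,0.1,-3.4,0,-1.02,0, 0,-9.6,0.2,-6.8,0,-2.05,0, 0,-14.4,0.2,-10.2,0,-3.07,0, 0,-19.3,0.3,-13.7,0,-4.1,0, 0,-24.1,0.4,-17.1,0,-5.1,0, 0,-28.9,0.5,-20.5,0,-6.1,0, 0,-33.7,0.5,-23.9,0,-7.2,0, 0,-38.5,0.6,-27.3,0,-8.2,0, 0,-43.3,0.7,-30.7,0,-9.2,0, 0,-48.2,0.7,-34.2,0,-10.2,0, 0,-48.2,0.7,-34.2,0,-10.2,0, 0,-48.2,0.7,-34.2,0,-10.2,0]' 100
python3 - <<'E'
from h import *
s=get_image("scene"); cv2.imwrite("pics/s1.png",s["color"]); t=get_image("top"); cv2.imwrite("pics/t1.png",t["color"])
p,R,st=tool();print(p,st["qpos"],st["contact_force"]); print(delta((.535,.010,.012),np.radians(18.7)))
E
```

```text
clock: 1.9
position: [0.5348, 0.0102, 0.2001]
ee_rot: [-0.574, 0.574, -0.413, 0.413]
contact_force: [-0.3, 0.1, -0.2]
width: 0.0857
[0.53464259 0.00923145 0.20026881] [-1.12361829e-01  2.19791816e-01  1.60069525e+00 -7.42823730e-04
  1.32154658e+00 -4.33585123e-01] [ 0.12324812 -0.86185675  0.86800891]
(array([-0.07043722, 18.82680414,  0.07141839]), array([ 0.0050407 , -0.03559414,  0.00333843]))
```

View pics/s1.png

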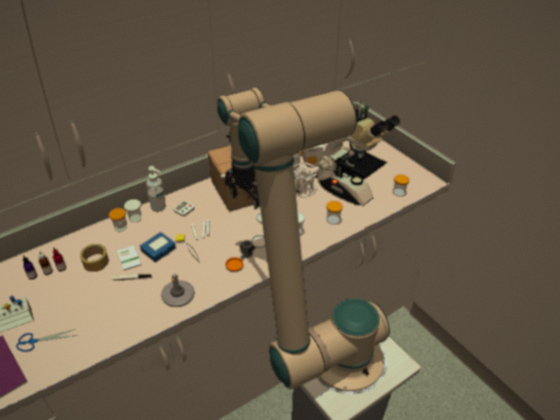

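View pics/t1.png

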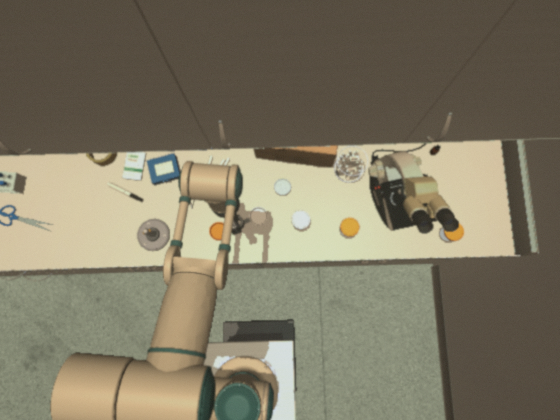

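The gripper (scene (243,190)) hovers above the hub (247,245), and both saucers are free. Descending.

```bash
python3 -m jog '[0,0,4,0,0,0,0, 0,0,8,0,0,0,0, 0,0,12,0,0,0,0, 0,0,15,0,0,0,0, 0,0,17,0,0,0,0, 0,0,18.8,0,0,0,0, 0,0,18.8,0,0,0,0]'
python3 - <<'E'
from h import *
s=get_image("scene"); t=get_image("top")
crop(s,200,180,100,80,8,"pics/s2.png"); crop(t,180,170,100,80,8,"pics/t2.png")
p,R,st=tool();print(p,st["contact_force"])
E
```

```text
clock: 2.88
position: [0.5337, 0.009, 0.0114]
ee_rot: [-0.573, 0.574, -0.415, 0.413]
contact_force: [-0.2, -0.8, -1.0]
width: 0.0853
[0.53548824 0.00933611 0.01289773] [ 0.43164656 -0.23098968  0.07329211]
```

View pics/s2.png

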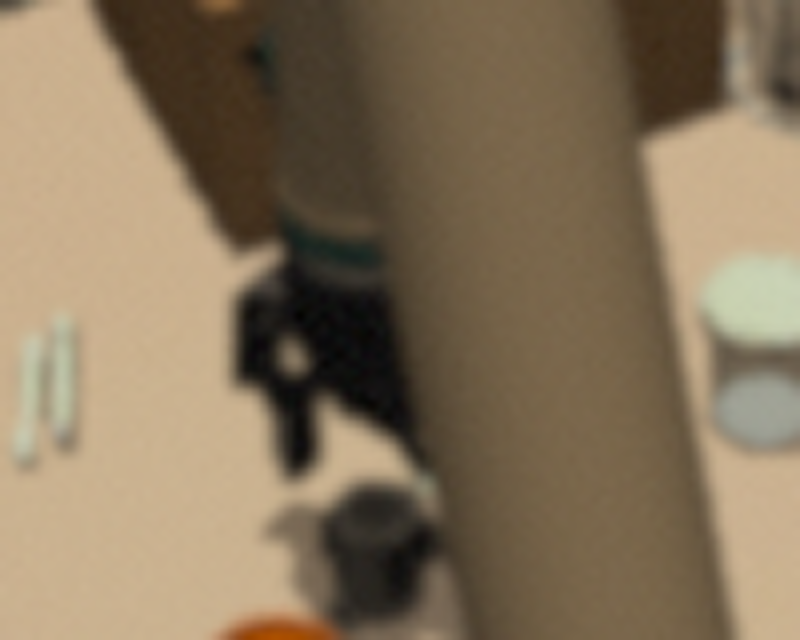

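View pics/t2.png

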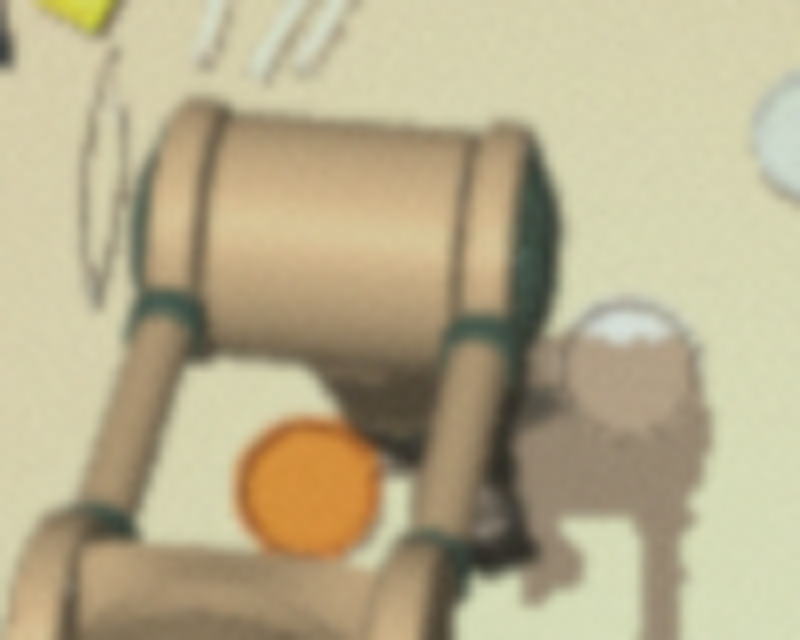

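```bash
python3 - <<'E'
from h import *
s=get_image("scene"); t=get_image("top")
p,R,st=tool()
for k in(-.05,.05):
    P=p+R[:,2]*k; print(P, proj(s,P), (proj(s,P)-[200,180])*8, (proj(t,P)-[180,170])*8)
P=(.535,.01,.052); print((proj(s,P)-[200,180])*8,(proj(t,P)-[180,170])*8)
E
```

```text
[ 0.48858134 -0.00611784  0.01324323] [258.46373939 257.08756814] [467.70991513 616.70054514] [505.25781343 532.21246848]
[0.5834379  0.02553972 0.01342304] [236.43618393 244.80489827] [291.48947143 518.43918618] [427.34495306 312.05698776]
[376.10911848 505.79213521] [455.85556805 409.60291144]
```

```bash
python3 -m jog '[255,0,0,0,0,0,0, 255,0,0,0,0,0,0, 255,0,0,0,0,0,0, 255,0,0,0,0,0,0, 255,0,0,0,0,0,0, 255,0,0,0,0,0,0]' 100; python3 -m jog '[255,0,0,0,0,0,0, 255,0,-1,0,0,0,0, 255,0,-2,0,0,0,0, 255,0,-4,0,0,0,0, 255,0,-4,0,0,0,0]'
python3 - <<'E'
from h import *
s=get_image("scene"); t=get_image("top")
crop(s,200,180,100,80,8,"pics/s3.png"); crop(t,180,170,100,80,8,"pics/t3.png")
p,R,st=tool();print(p,st["contact_force"],st["width"])
E
```

```text
clock: 3.82
position: [0.5358, 0.0104, 0.0134]
ee_rot: [0.574, -0.574, 0.412, -0.413]
contact_force: [-0.4, 0.3, 6.1]
width: 0.0401
clock: 4.45
position: [0.5368, 0.0103, 0.054]
ee_rot: [0.575, -0.573, 0.412, -0.414]
contact_force: [0.7, 0.2, -1.3]
width: 0.0404
[0.53516256 0.01041869 0.05230486] [-0.38173757  0.64320204 -1.72997364] 0.04003280887272874
```

View pics/s3.png

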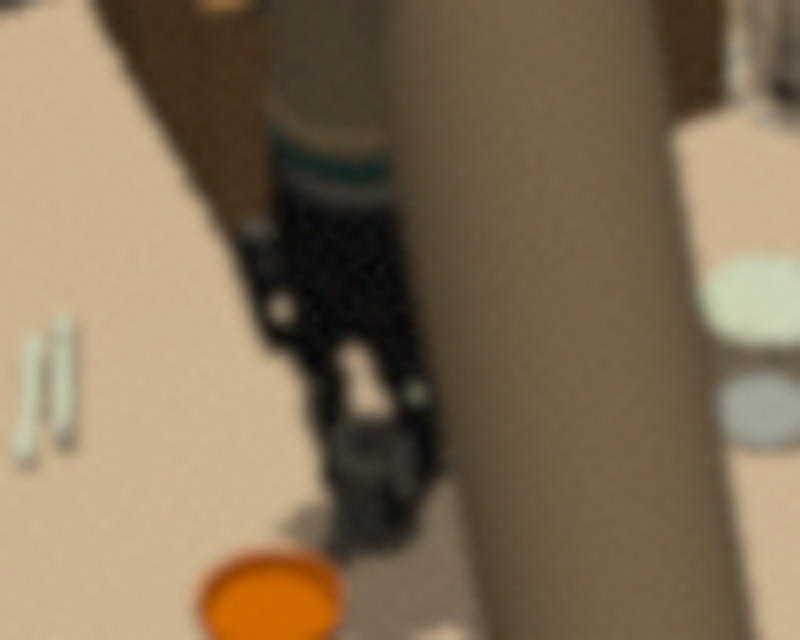

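View pics/t3.png

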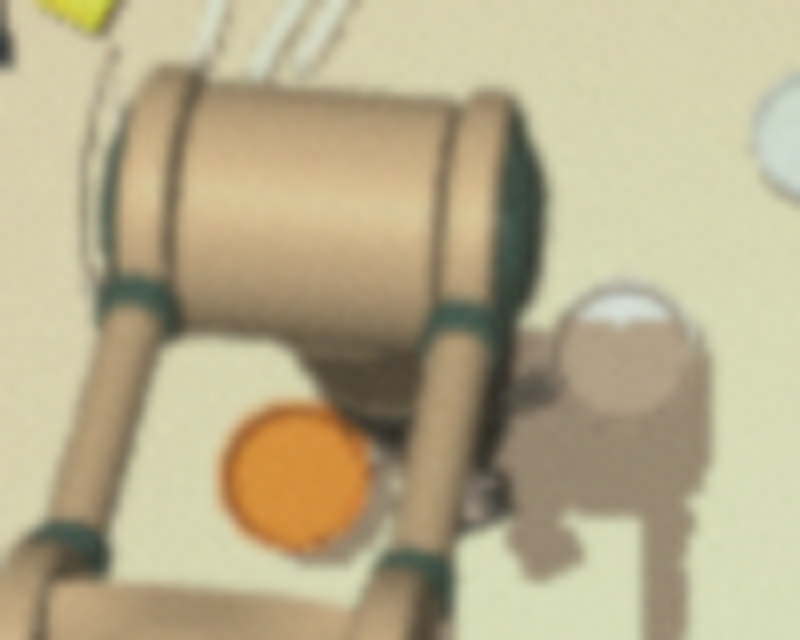

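```bash
python3 -m jog '[255,0,-4,0,0,0,0, 255,0,-9,0,0,0,0, 255,0,-9,0,0,0,0]'
python3 - <<'E'
from h import *
sh,rv=delta((.507,.2985,.142),np.radians(18.7)); print(sh.round(2),rv.round(2),tool()[2]["qpos"].round(2))
s=get_image("scene"); t=get_image("top")
crop(s,180,160,100,110,5,"pics/s4.png"); crop(t,180,170,100,80,8,"pics/t4.png")
E
```

```text
clock: 4.92
position: [0.538, 0.0101, 0.1454]
ee_rot: [0.575, -0.573, 0.411, -0.415]
contact_force: [0.8, 0.0, -1.1]
width: 0.0399
[-28.33   0.29   6.22] [-0.05 -0.02  0.02] [-0.11  0.26  1.69 -0.    1.19 -0.43]
```

View pics/s4.png

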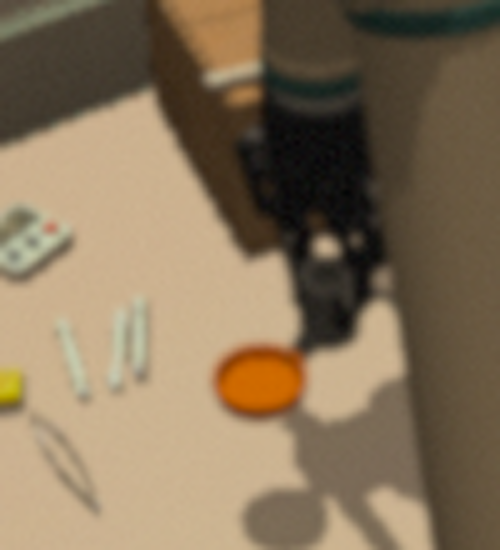

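```bash
python3 -m jog '[255,-3,0,0.65,0,0,0, 255,-8,0,1.75,0,0,0, 255,-13,0,2.85,0,0,0, 255,-18,0,3.95,0,0,0, 255,-23,0.2,5,0,0,0, 255,-26.5,0.3,5.8,0,0,0, 255,-28.3,0.3,6.2,0,0,0, 255,-28.3,0.3,6.2,0,0,0, 255,-28.3,0.3,6.2,0,0,0]'
python3 - <<'E'
from h import *
s=get_image("scene"); t=get_image("top")
crop(s,130,200,100,110,7,"pics/s5.png"); crop(t,100,180,110,80,7,"pics/t5.png")
q=[tool()[0] for _ in range(3)];print(q,tool()[2]["contact_force"],tool()[2]["qpos"])
E
```

```text
clock: 6.15
position: [0.5041, 0.2969, 0.1386]
ee_rot: [-0.573, 0.575, -0.413, 0.413]
contact_force: [-0.6, -0.0, -0.9]
width: 0.0397
[array([0.50441535, 0.29692602, 0.13913809]), array([0.50441535, 0.29692602, 0.13913809]), array([0.50441535, 0.29692602, 0.13913809])] [-0.18588633  0.61697732 -1.71405919] [ 4.13686503e-01  3.36478359e-01  1.59078011e+00 -7.95927833e-04
  1.21492663e+00  9.23622879e-02]
```

View pics/s5.png

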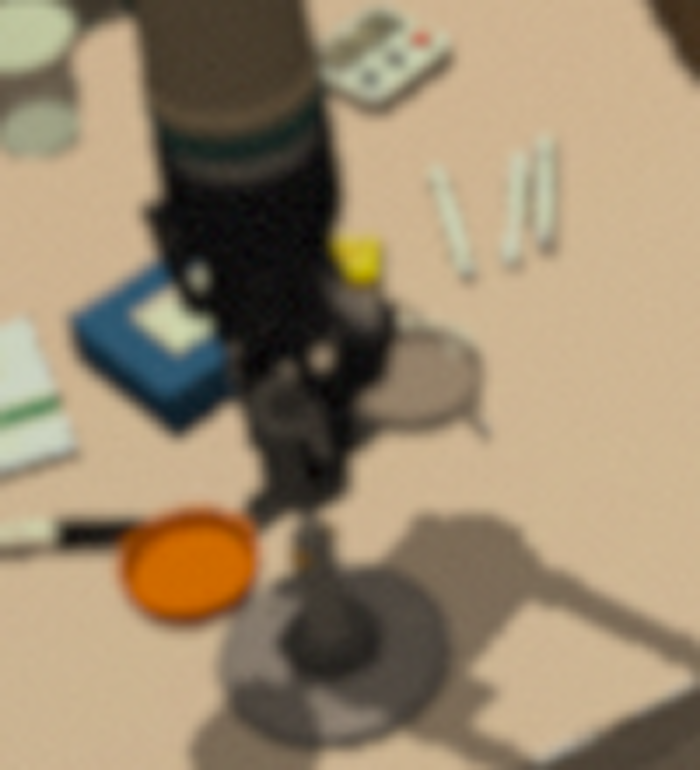

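View pics/t5.png

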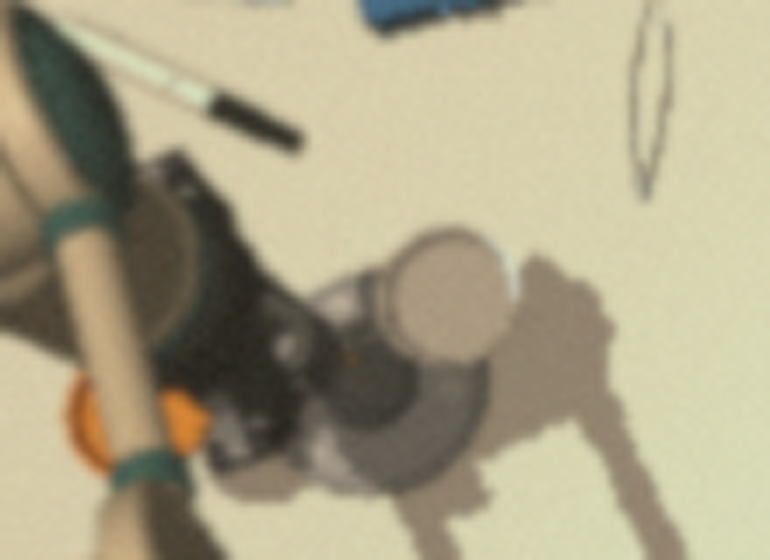

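```bash
python3 - <<'E'
from h import *
s=get_image("scene"); t=get_image("top")
q=[tool()[0]]
for _ in range(8): get_image("top"); q.append(tool()[0])
p=np.mean(q,0); print(p.round(4),np.std(q,0).round(4)); R=tool()[1]
z=p[2]-.0128
# saucer ellipses
def hs(i): return cv2.cvtColor(i["color"],cv2.COLOR_BGR2HSV)
m=cv2.inRange(hs(s)[265:295,140:170],(0,140,40),(22,255,255)); c=max(cv2.findContours(m,0,1)[0],key=len); e=cv2.fitEllipse(c); o=np.array(e[0])+[140,265]
print("o scene",o,e[1],onz(s,o,z+.014).round(4))
print("w top",onz(t,(163.4,221.6),z+.014).round(4))
yaw=np.radians(108.7); d=np.array([np.cos(yaw),np.sin(yaw),0])
print("exp orange",(p+.072*d).round(4),"exp white",(p-.072*d).round(4))
tip=onz(t,(144.7,230.3),.096)
for X,n in((p*[1,1,0]+[0,0,z],"under"),((*p[:2],z+.052),"top")): print(n,(proj(s,X)-[130,200])*7,(proj(t,X)-[100,180])*7)
E
```

```text
[0.5044 0.2979 0.1394] [0.0001 0.0004 0.0001]
o scene [156.45903969 279.77627563] (15.786094665527344, 20.697601318359375) [0.4776 0.3667 0.1406]
w top [0.5267 0.2285 0.1406]
exp orange [0.4813 0.3661 0.1394] exp white [0.5274 0.2297 0.1394]
under [304.09618962 477.60745395] [294.88671902 350.63936918]
top [288.46719969 396.31918496] [257.12335019 334.10356826]
```

```bash
python3 - <<'E'
from h import *
p,R,_=tool(); print((R.T@np.array([.003,.002,-.024])*100).round(2))
E
```

```text
[-0.09  2.4   0.35]
```

```bash
python3 -m jog '[255,-0.1,1,0.35,0,0,0, 255,-0.1,2.3,0.35,0,0,0, 255,-0.1,2.3,0.35,0,0,0]'
python3 - <<'E'
from h import *
s=get_image("scene"); t=get_image("top")
crop(s,140,230,65,75,8,"pics/s6.png"); crop(t,100,200,80,60,9,"pics/t6.png")
print(tool()[0],tool()[2]["contact_force"])
E
```

```text
clock: 7.12
position: [0.5058, 0.2999, 0.1142]
ee_rot: [-0.573, 0.575, -0.414, 0.412]
contact_force: [-0.6, -0.9, -2.0]
width: 0.0398
[0.50686417 0.30040005 0.1156629 ] [ 0.52597518 -0.23870486 -1.49022699]
```

View pics/s6.png

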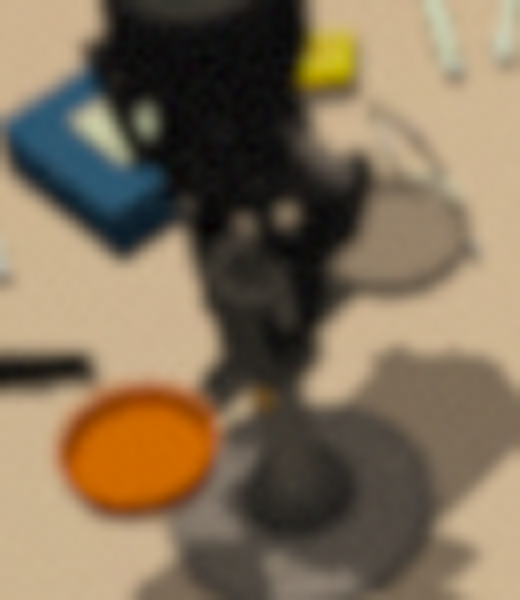

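View pics/t6.png

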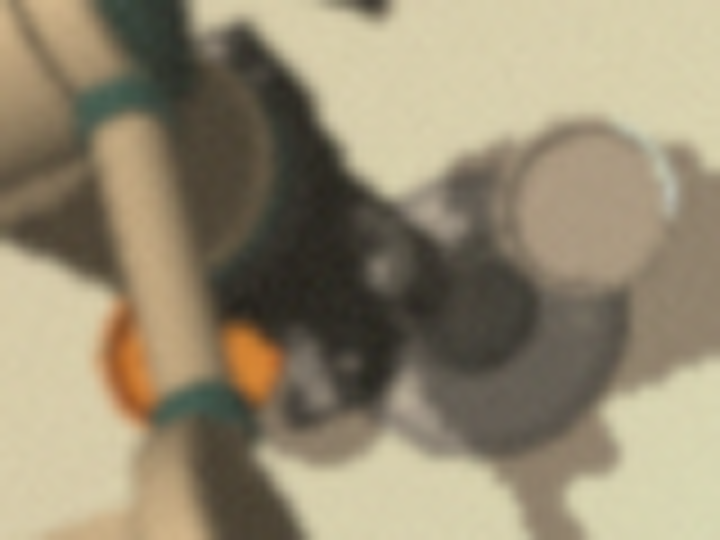

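```bash
python3 - <<'E'
from h import *
s=get_image("scene"); 
im=s["color"].astype(float); im=np.clip(im*2.2,0,255).astype(np.uint8); s2=dict(s,color=im)
p=np.array([.5062,.3002,.1155]); z=p[2]-.0128
yaw=np.radians(108.7); th=np.linspace(0,2*np.pi,40)
pts=[proj(s,(p[0]+.0205*np.cos(a),p[1]+.0205*np.sin(a),z+h)) for a in th for h in(0,.052)]
pts+=[proj(s,(.507,.2995,h)) for h in (.024,.04,.06,.08,.098)]
crop(s2,155,240,45,60,12,"pics/s7.png",pts)
crop(s2,155,240,45,60,12,"pics/s7b.png")
E
```

```text
(no output)
```

View pics/s7.png

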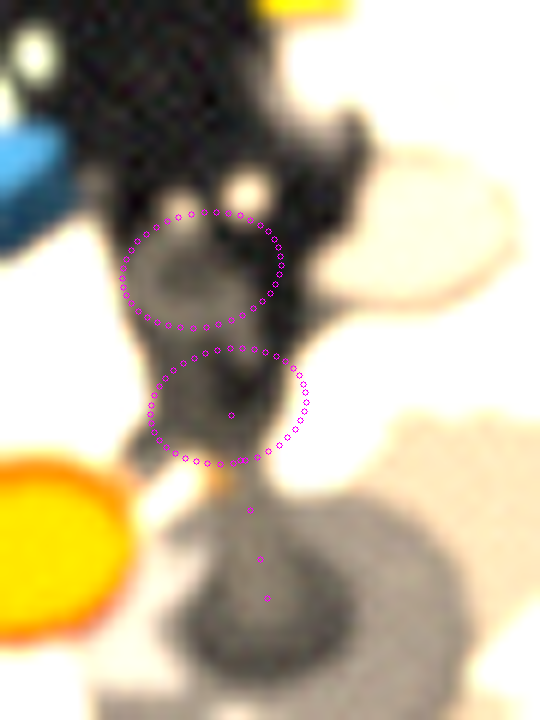

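View pics/s7b.png

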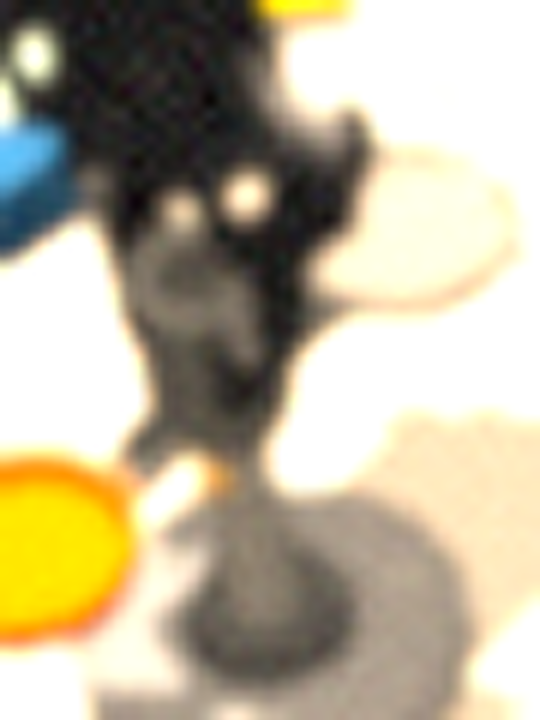

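```bash
python3 - <<'E'
from h import *
t=get_image("top"); z=.1155-.0128
w=onz(t,(165.6,222.5),z+.014); print("hub by w",w+.072*np.array([-.3206,.9472,0]))
im=np.clip(t["color"].astype(float)*1.6,0,255).astype(np.uint8)
p=np.array([.5062,.3002]); d=np.array([-.3206,.9472]); th=np.linspace(0,2*np.pi,30)
pts=[proj(t,(*(p-.072*d+.032*np.array([np.cos(a),np.sin(a)])),z+.014)) for a in th]
pts+=[proj(t,(*(p+.072*d+.032*np.array([np.cos(a),np.sin(a)])),z+.014)) for a in th]
crop(dict(t,color=im),105,205,80,55,9,"pics/t7.png",pts)
E
```

```text
hub by w [0.50447883 0.29611243 0.1167    ]
```

View pics/t7.png

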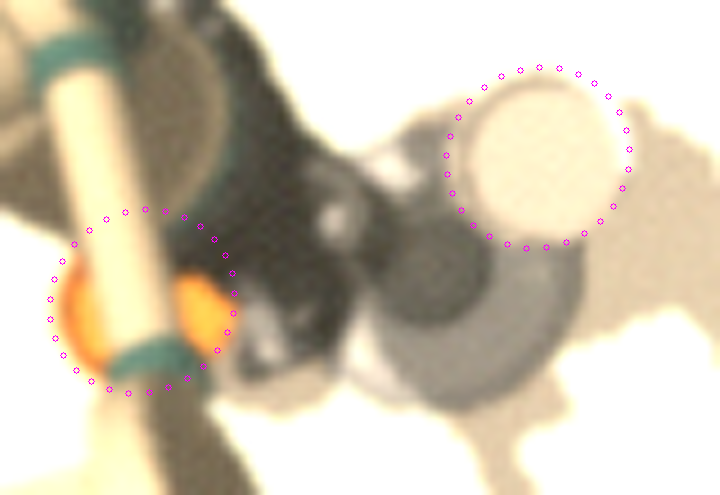

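```bash
python3 - <<'E'
from h import *
p,R,_=tool(); print((R.T@np.array([.001,-.001,0])*100).round(2))
E
python3 -m jog '[255,0.1,0,0.05,0,0,0, 255,0.1,0.5,0.05,0,0,0, 255,0.1,1,0.05,0,0,0, 255,0.1,1,0.05,0,0,0]'
python3 - <<'E'
from h import *
for _ in range(5): get_image("top"); p,R,s=tool(); print(p.round(4),s["contact_force"].round(1),s["moment"].round(2))
E
```

```text
[0.13 0.   0.06]
clock: 7.82
position: [0.5075, 0.2995, 0.1056]
ee_rot: [-0.573, 0.574, -0.413, 0.413]
contact_force: [0.1, -0.1, -2.5]
width: 0.0401
[0.5077 0.2996 0.1059] [ 0.2 -0.3 -0.7] [0.03 0.04 0.01]
[0.5079 0.2997 0.1061] [-0.7  0.1 -1. ] [-0.08  0.01 -0.01]
[0.5081 0.2997 0.1063] [ 0.2 -0.1 -1.8] [-0.03  0.    0.  ]
[0.5081 0.2998 0.1064] [ 0.1  0.8 -1.2] [ 0.03 -0.03  0.01]
[0.5081 0.2998 0.1064] [ 0.5 -0.1 -0.8] [ 0.    0.   -0.01]
```

```bash
python3 -m jog '[255,0,0.3,0,0,0,0, 255,0,0.5,0,0,0,0, 255,0,0.5,0,0,0,0]'
python3 - <<'E'
from h import *
for _ in range(3): get_image("top"); p,R,s=tool(); print(p.round(4),(R.T@s["contact_force"]).round(1),s["contact_force"].round(1),s["moment"].round(2))
s=get_image("scene");im=np.clip(s["color"].astype(float)*2.2,0,255).astype(np.uint8)
crop(dict(s,color=im),155,240,45,60,10,"pics/s8.png")
E
```

```text
clock: 8.45
position: [0.5078, 0.2996, 0.101]
ee_rot: [-0.574, 0.574, -0.413, 0.413]
contact_force: [0.2, -0.7, -1.9]
width: 0.0397
[0.5079 0.2997 0.1011] [ 0.5  2.  -0.3] [-0.1 -0.6 -2. ] [-0.01  0.04 -0.  ]
[0.508  0.2997 0.1012] [-1.   1.3 -0.9] [-1.2  0.7 -1.3] [-0.   -0.01 -0.03]
[0.508  0.2997 0.1013] [-0.9  2.  -0.8] [-1.   0.6 -2. ] [-0.08  0.03 -0.04]
```

View pics/s8.png

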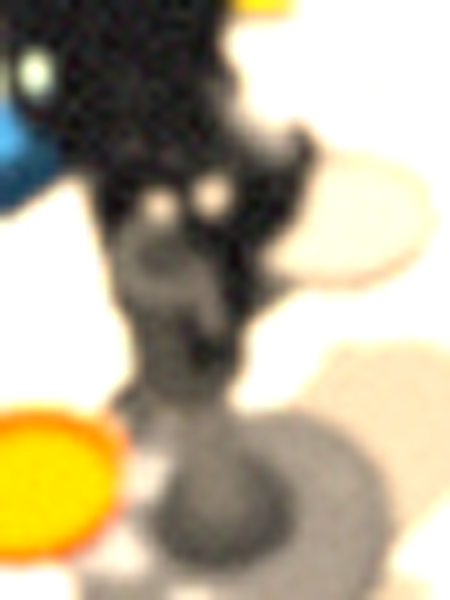

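```bash
python3 -m jog '[255,0,0.2,0,0,0,0, 255,0,0.3,0,0,0,0, 255,0,0.3,0,0,0,0]'
python3 - <<'E'
from h import *
for _ in range(3): get_image("top"); p,R,s=tool(); print(p.round(4),(R.T@s["contact_force"]).round(1),s["contact_force"].round(1),s["moment"].round(2))
E
```

```text
clock: 9.02
position: [0.5081, 0.2996, 0.0984]
ee_rot: [-0.574, 0.574, -0.413, 0.413]
contact_force: [-0.2, -0.3, -0.1]
width: 0.0401
[0.508  0.2996 0.0984] [ 1.2  0.2 -0.8] [-0.4 -1.4 -0.2] [-0.14 -0.01  0.  ]
[0.508  0.2996 0.0984] [-0.1 -0.4 -1.1] [-1.1 -0.3  0.4] [-0.11  0.02  0.02]
[0.508  0.2996 0.0984] [ 0.3 -0.1  0.5] [ 0.6 -0.2  0.1] [-0.14  0.02 -0.02]
```

```bash
python3 -m jog '[255,0.08,0,0,0,0,0, 255,0.08,0.2,0,0,0,0, 255,0.08,0.3,0,0,0,0, 255,0.08,0.3,0,0,0,0]'
python3 - <<'E'
from h import *
for _ in range(3): get_image("top"); p,R,s=tool(); print(p.round(4),(R.T@s["contact_force"]).round(1),s["contact_force"].round(1),s["moment"].round(2))
E
```

```text
clock: 9.68
position: [0.5085, 0.2993, 0.0967]
ee_rot: [0.574, -0.573, 0.413, -0.413]
contact_force: [-1.3, -1.1, 7.8]
width: 0.0397
[0.5084 0.2993 0.0967] [-0.1 -8.1 -2. ] [-2.  -0.5  8.1] [-0.09  0.4  -0.  ]
[0.5085 0.2993 0.0967] [ 0.6 -6.6 -1.7] [-1.5 -1.1  6.6] [-0.04  0.43 -0.  ]
[0.5085 0.2993 0.0968] [-0.2 -7.9 -1.8] [-1.8 -0.4  7.9] [-0.09  0.47  0.  ]
```

```bash
python3 -m jog '[255,0,0,-0.1,0,0,0, 255,0,0.15,-0.1,0,0,0, 255,0,0.3,-0.1,0,0,0, 255,0,0.3,-0.1,0,0,0]'
python3 - <<'E'
from h import *
for _ in range(3): get_image("top"); p,R,s=tool(); print(p.round(4),(R.T@s["contact_force"]).round(1),s["contact_force"].round(1),s["moment"].round(2))
E
```

```text
clock: 10.32
position: [0.5077, 0.2989, 0.0923]
ee_rot: [0.574, -0.574, 0.413, -0.413]
contact_force: [-0.3, 0.7, 0.7]
width: 0.0402
[0.5077 0.2989 0.0923] [-1.7 -1.6  1.5] [0.9 2.1 1.6] [ 0.17 -0.04 -0.02]
[0.5077 0.2989 0.0923] [-0.4 -1.5  1. ] [0.8 0.7 1.5] [ 0.17 -0.13 -0.01]
[0.5077 0.2989 0.0923] [-0.6 -2.   1. ] [0.8 0.9 2. ] [ 0.2  -0.09  0.02]
```

```bash
python3 -m jog '[255,-0.03,0.5,0.03,0,0,0, 255,-0.03,1,0.03,0,0,0, 255,-0.03,1.5,0.03,0,0,0, 255,-0.03,2,0.03,0,0,0, 255,-0.03,2,0.03,0,0,0]'
python3 - <<'E'
from h import *
for _ in range(3): get_image("top"); p,R,s=tool(); print(p.round(4),(R.T@s["contact_force"]).round(1),s["contact_force"].round(1),s["moment"].round(2))
E
```

```text
clock: 11.1
position: [0.5072, 0.2988, 0.0708]
ee_rot: [-0.574, 0.574, -0.413, 0.413]
contact_force: [2.9, 1.3, -5.1]
width: 0.04
[0.5072 0.2988 0.0709] [-0.8  3.1  1.8] [ 1.5  1.4 -3.1] [ 0.19 -0.32  0.01]
[0.5071 0.2988 0.0711] [-1.   5.   2.3] [ 1.9  1.7 -5. ] [ 0.18 -0.33  0.06]
[0.5072 0.2988 0.0711] [-0.   4.5  1.8] [ 1.7  0.6 -4.5] [ 0.28 -0.41 -0.  ]
```

```bash
python3 -m jog '[255,-0.02,0.5,0.05,0,0,0, 255,-0.02,1,0.05,0,0,0, 255,-0.02,1.5,0.05,0,0,0, 255,-0.02,2,0.05,0,0,0, 255,-0.02,2,0.05,0,0,0]'
python3 - <<'E'
from h import *
for _ in range(3): get_image("top"); p,R,s=tool(); print(p.round(4),(R.T@s["contact_force"]).round(1),s["contact_force"].round(1),s["moment"].round(2))
E
```

```text
clock: 11.88
position: [0.5074, 0.2991, 0.051]
ee_rot: [-0.573, 0.574, -0.413, 0.413]
contact_force: [-0.2, -0.4, -3.5]
width: 0.0403
[0.5074 0.2991 0.0511] [0.1 5.4 1.5] [ 1.5  0.4 -5.4] [ 0.03 -0.09  0.07]
[0.5074 0.2991 0.0512] [0.1 4.8 1.3] [ 1.2  0.3 -4.8] [ 0.07 -0.12  0.01]
[0.5074 0.2991 0.0512] [0.2 6.1 0.9] [ 0.9  0.1 -6.1] [ 0.06 -0.11 -0.01]
```

```bash
python3 -m jog '[255,0,0.4,0,0,0,0, 255,0,0.8,0,0,0,0, 255,0,1.2,0,0,0,0, 255,0,1.3,0,0,0,0, 255,0,1.3,0,0,0,0]'
python3 - <<'E'
from h import *
for _ in range(3): get_image("top"); p,R,s=tool(); print(p.round(4),s["contact_force"].round(1),s["moment"].round(2))
E
```

```text
clock: 12.65
position: [0.5078, 0.2994, 0.0389]
ee_rot: [-0.574, 0.574, -0.413, 0.413]
contact_force: [-0.2, 0.1, -2.0]
width: 0.0398
[0.5079 0.2994 0.0391] [ 0.5 -0.  -2.5] [-0.    0.    0.03]
[0.5079 0.2994 0.0392] [ 0.4  0.  -2.4] [0.02 0.03 0.03]
[0.5079 0.2994 0.0392] [-0.1 -0.1 -1.5] [ 0.01 -0.03  0.01]
```

```bash
python3 -m jog '[255,0,0.15,0,0,0,0, 255,0,0.3,0,0,0,0, 255,0,0.3,0,0,0,0]'
python3 - <<'E'
from h import *
for _ in range(2): get_image("top"); p,R,s=tool(); print(p.round(4),s["contact_force"].round(1),s["moment"].round(2))
E
```

```text
clock: 13.18
position: [0.5081, 0.2995, 0.0374]
ee_rot: [0.574, -0.574, 0.413, -0.413]
contact_force: [-0.8, -0.2, 5.0]
width: 0.0397
[0.5081 0.2994 0.0373] [-1.6 -0.8  4.4] [-0.13  0.32  0.  ]
[0.508  0.2995 0.0373] [-1.2 -0.   4.8] [-0.08  0.32  0.01]
```

```bash
python3 -m jog '[255,0,0.15,-0.03,0,0,0, 255,0,0.2,-0.05,0,0,0, 255,0,0.2,-0.05,0,0,0]'
python3 - <<'E'
from h import *
for _ in range(2): get_image("top"); p,R,s=tool(); print(p.round(4),s["contact_force"].round(1),s["moment"].round(2))
E
```

```text
clock: 13.65
position: [0.5081, 0.2995, 0.0373]
ee_rot: [0.575, -0.573, 0.412, -0.414]
contact_force: [-3.4, -1.4, 16.0]
width: 0.04
[0.5081 0.2995 0.0373] [-3.3 -1.3 15.3] [-0.34  0.75  0.05]
[0.5081 0.2995 0.0373] [-3.2 -0.6 16.4] [-0.38  0.78 -0.02]
```

```bash
python3 -m jog '[255,0,-0.2,0.05,0,0,0, 0,0,-0.2,0.05,0,0,0, 0,0,-0.2,0.05,0,0,0, 0,0,-0.2,0.05,0,0,0, 0,0,-0.2,0.05,0,0,0, 0,0,-0.2,0.05,0,0,0]'
python3 -m jog '[0,0,-1,0,0,0,0, 0,0,-4,0,0,0,0, 0,0,-9,0,0,0,0, 0,0,-14,0,0,0,0, 0,0,-18,0,0,0,0, 0,0,-18,0,0,0,0]'
python3 - <<'E'
from h import *
print(tool()[0],tool()[2]["contact_force"]); print(delta((.501,-.3525,.22),None))
E
```

```text
clock: 14.5
position: [0.5079, 0.2993, 0.0361]
ee_rot: [-0.574, 0.574, -0.413, 0.413]
contact_force: [0.2, -0.2, 0.1]
width: 0.0854
clock: 15.25
position: [0.5101, 0.3004, 0.2211]
ee_rot: [0.577, -0.571, 0.411, -0.415]
contact_force: [-0.5, 0.7, 0.0]
width: 0.0854
[0.51006778 0.30039463 0.22112605] [-0.4635944   0.66086721  0.0346505 ]
[ 61.61979564  -0.13558885 -21.59933688]
```

```bash
python3 -m jog '[0,5.5,0,-1.9,0,0,0, 0,11,0,-3.9,0,0,0, 0,16.5,0,-5.8,0,0,0, 0,22,0,-7.7,0,0,0, 0,27.5,0,-9.6,0,0,0, 0,33,0,-11.6,0,0,0, 0,38.5,0,-13.5,0,0,0, 0,44,0,-15.4,0,0,0, 0,49.5,0,-17.3,0,0,0, 0,55,0,-19.3,0,0,0, 0,60,0,-21,0,0,0, 0,61.5,0,-21.6,0,0,0]'
python3 - <<'E'
from h import *
s=get_image("scene"); t=get_image("top")
cv2.imwrite("pics/s9.png",s["color"])
crop(s,140,230,75,75,8,"pics/s9c.png"); crop(t,110,190,80,60,9,"pics/t9.png"); crop(t,260,160,130,90,6,"pics/t9b.png")
print(tool()[0],tool()[2]["qpos"].round(2))
E
```

```text
clock: 16.75
position: [0.4974, -0.3553, 0.2148]
ee_rot: [-0.573, 0.573, -0.415, 0.413]
contact_force: [-0.3, 1.1, 0.3]
width: 0.0858
[ 0.49762331 -0.35345579  0.21502504] [-0.73  0.33  1.41 -0.    1.41 -1.05]
```

View pics/s9c.png

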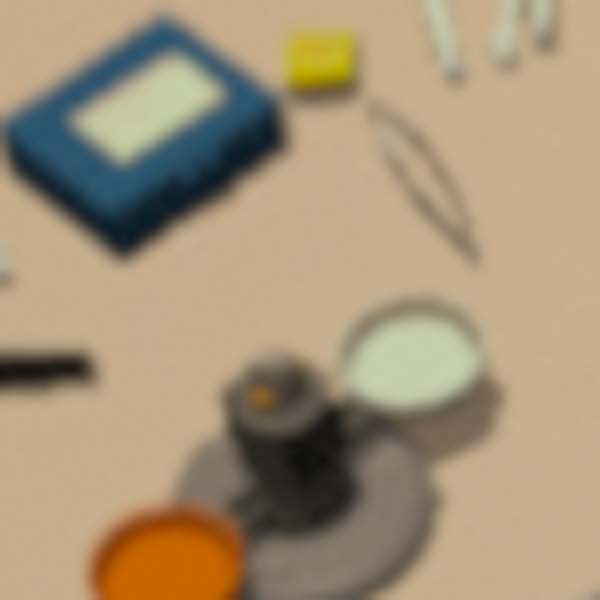

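View pics/t9.png

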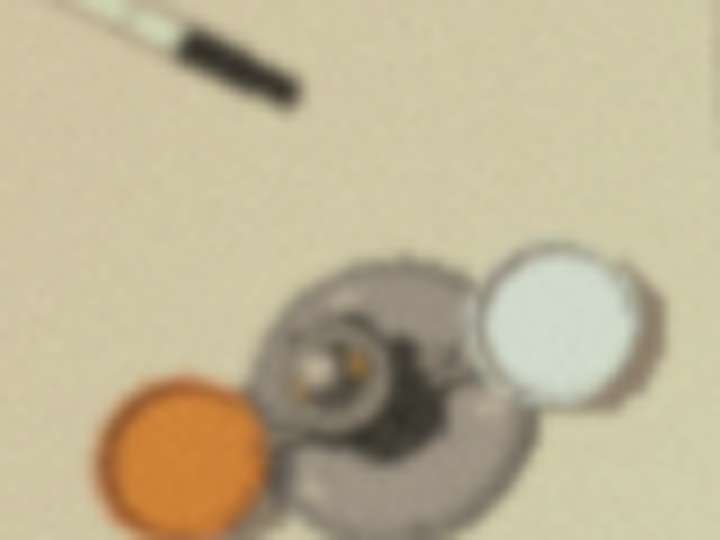

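View pics/t9b.png

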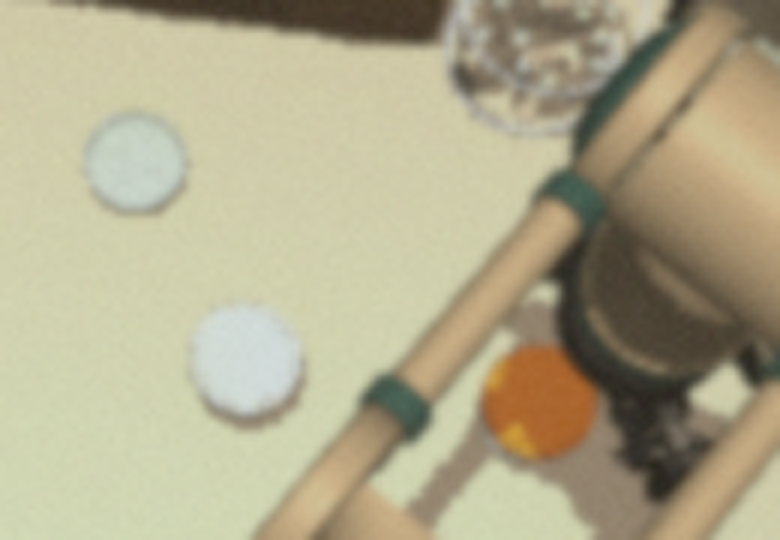

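View pics/s9.png

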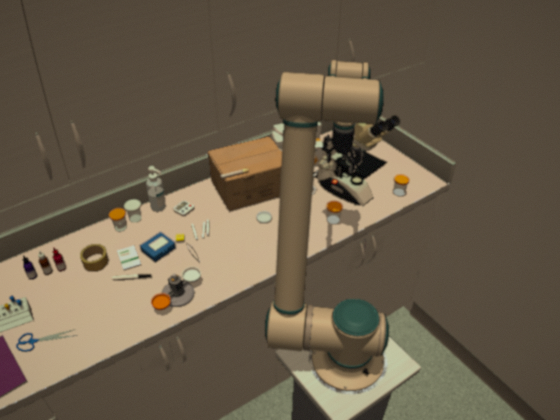

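Both brass balls show above the hub rim in both views (top crop (303,388),(355,365); scene (263,397) plus a hint at (300,362)), so the hub is home. Now measure the saucers and the cup lids.

```bash
cat >> h.py <<'E'
def ell(i,box,lo,hi):
    c0,r0,w,h=box; F=6
    im=cv2.resize(i["color"][r0:r0+h,c0:c0+w],None,fx=F,fy=F,interpolation=cv2.INTER_CUBIC)
    m=cv2.inRange(cv2.cvtColor(im,cv2.COLOR_BGR2HSV),lo,hi); m=cv2.morphologyEx(m,cv2.MORPH_CLOSE,np.ones((9,9))); m=cv2.morphologyEx(m,cv2.MORPH_OPEN,np.ones((9,9)))
    c=max(cv2.findContours(m,0,cv2.CHAIN_APPROX_NONE)[0],key=cv2.contourArea); e=cv2.fitEllipse(cv2.convexHull(c))
    return (np.array(e[0])+.5)/F-.5+[c0,r0],np.array(e[1])/F
OR=((0,150,40),(26,255,255))
E
python3 - <<'E'
from h import *
s=get_image("scene"); t=get_image("top")
for n,i,b,m,z in[("os t",t,(115,225,32,30),OR,.038),("os s",s,(148,290,30,25),OR,.038),("oc t",t,(335,208,32,32),OR,.072),("oc s",s,(322,198,28,17),OR,.066),
  ("ws t",t,(161,215,22,24),((35,0,150),(140,60,255)),.033),("ws s",s,(180,265,25,20),((32,0,120),(110,60,255)),.033),
  ("wc t",t,(288,206,30,28),((40,0,170),(140,60,255)),.072)]:
    c,ax=ell(i,b,*m); print(n,c.round(2),ax.round(1),onz(i,c,z).round(4))
crop(s,310,190,50,45,12,"pics/oc.png")
E
```

```text
os t [129.88 240.82] [17.2 18.6] [0.483  0.3651 0.038 ]
os s [160.76 301.08] [16.2 20.1] [0.4801 0.3683 0.038 ]
oc t [349.76 226.42] [18.  18.6] [ 0.5034 -0.3556  0.072 ]
oc s [334.13 206.54] [11.7 15.7] [ 0.5038 -0.3532  0.066 ]
ws t [171.7  225.85] [15.6 17. ] [0.5293 0.2294 0.033 ]
ws s [191.3 275.1] [10.5 16.1] [0.5283 0.2337 0.033 ]
wc t [300.28 219.25] [17.7 18.3] [ 0.5317 -0.1973  0.072 ]
```

View pics/oc.png

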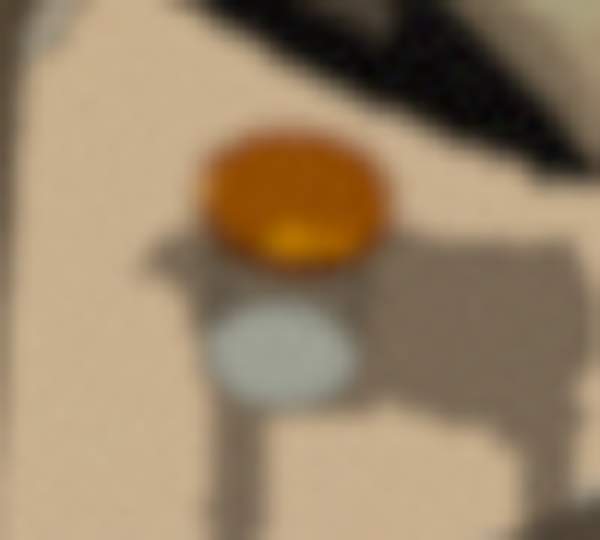

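```bash
python3 - <<'E'
from h import *
q=[]
for _ in range(4): get_image("top"); q.append(tool()[0])
print(np.mean(q,0).round(4)); print(delta((.5045,-.3545,.042),np.radians(18.7)))
E
```

```text
[ 0.4984 -0.3506  0.2164]
(array([ 0.54627519, 17.4655325 ,  0.43516411]), array([-0.00187533, -0.00959992, -0.00058123]))
```

```bash
python3 -m jog '[0,0.3,3,0.3,0,0,0, 0,0.5,6,0.4,0,0,0, 0,0.5,9,0.4,0,0,0, 0,0.5,9,0.4,0,0,0, 0,0.5,9,0.4,0,0,0]' 40
python3 - <<'E'
from h import *
for _ in range(6): get_image("top"); p=tool()[0]; print(p.round(4))
print(delta((.5045,-.3545,.042),np.radians(18.7)))
s=get_image("scene"); c,ax=ell(s,(322,198,28,17),*OR); print(c,ax)
crop(s,310,170,60,65,10,"pics/oc2.png")
E
```

```text
clock: 17.77
position: [0.5046, -0.3558, 0.1277]
ee_rot: [-0.574, 0.574, -0.412, 0.414]
contact_force: [-0.2, 0.2, 0.9]
width: 0.0854
[ 0.5048 -0.3562  0.1281]
[ 0.5048 -0.3563  0.1282]
[ 0.5046 -0.3564  0.1281]
[ 0.5045 -0.3563  0.1278]
[ 0.5043 -0.3563  0.1276]
[ 0.5042 -0.3562  0.1273]
(array([-0.16146939,  8.53092088,  0.07826021]), array([-0.00634495, -0.02289332,  0.0113275 ]))
[334.17177963 206.55753644] [11.70147832 15.71387736]
```

View pics/oc2.png

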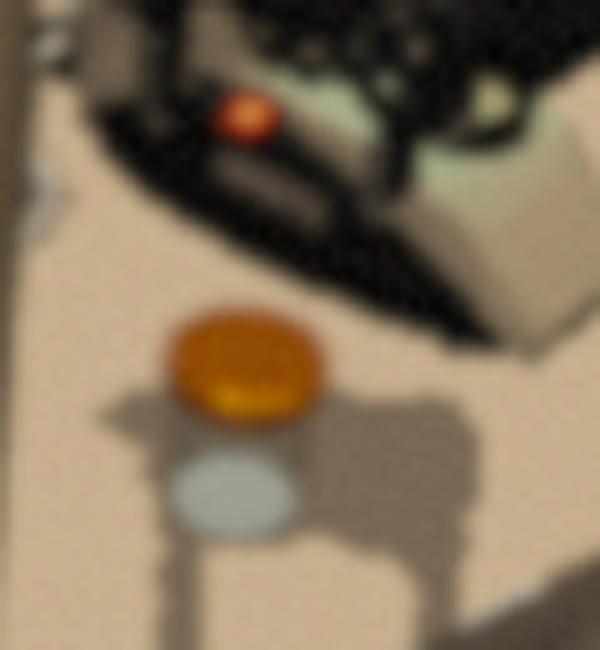

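```bash
python3 - <<'E'
from h import *
s=get_image("scene"); p,R,_=tool()
pts=[proj(s,p+R[:,2]*k-R[:,1]*.013) for k in(-.05,0,.05)]; print(pts)
crop(s,290,110,100,120,5,"pics/oc3.png",pts)
E
```

```text
[array([348.08892156, 196.02812787]), array([336.26648345, 190.75239263]), array([324.69229077, 185.59730174])]
```

View pics/oc3.png

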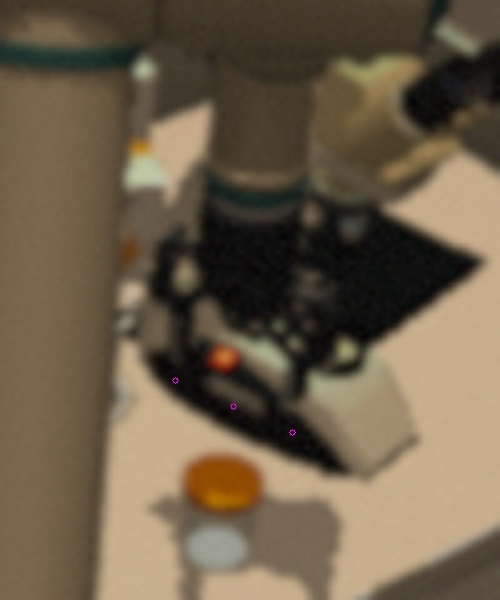

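```bash
python3 -m jog '[0,-0.1,3,0.05,0,0,0, 0,-0.15,6,0.08,0,0,0, 0,-0.15,8.3,0.08,0,0,0, 0,-0.15,8.3,0.08,0,0,0]' 40
python3 - <<'E'
from h import *
for _ in range(2): get_image("top"); p,R,st=tool(); print(p.round(4),st["contact_force"].round(1))
s=get_image("scene"); crop(s,290,130,100,100,7,"pics/oc4.png")
E
```

```text
clock: 18.68
position: [0.5028, -0.3532, 0.0416]
ee_rot: [0.574, -0.574, 0.415, -0.412]
contact_force: [0.3, -0.1, -0.4]
width: 0.0852
[ 0.5038 -0.354   0.043 ] [ 0.3 -0.3  0.6]
[ 0.5044 -0.3546  0.0439] [ 0.8  0.4 -0.1]
```

View pics/oc4.png

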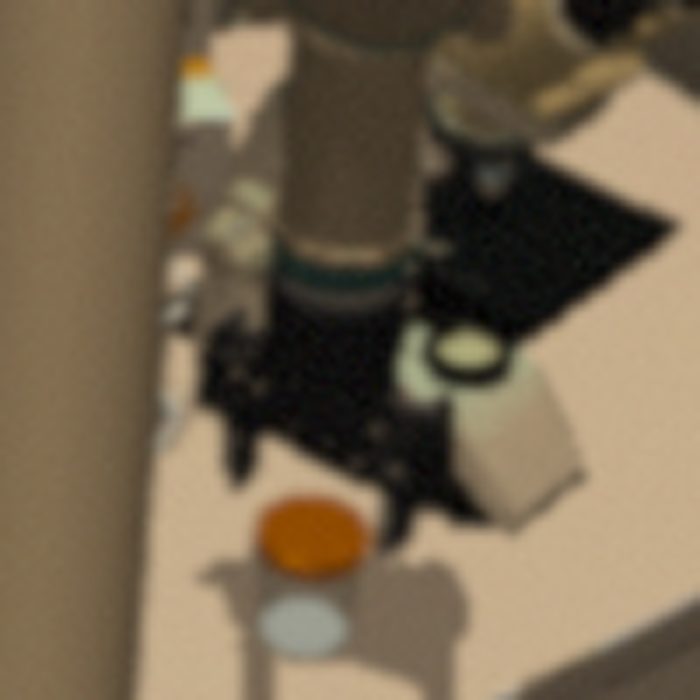

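```bash
python3 - <<'E'
from h import *
s=get_image("scene")
for z in(.04,.055,.065,.075): print(z,(proj(s,(.504,-.3545,z))-[290,130])*7, [((proj(s,np.array((.504,-.3545,z))+k*.048*np.array([.947,.32,0]))-[290,130])*7).round() for k in(1,-1)])
E
```

```text
0.04 [306.88494949 571.62891731] [array([232., 537.]), array([384., 607.])]
0.055 [309.02643778 550.40729715] [array([233., 516.]), array([386., 586.])]
0.065 [310.4633517  536.13997355] [array([235., 501.]), array([388., 572.])]
0.075 [311.90770071 521.77614769] [array([236., 487.]), array([390., 557.])]
```

```bash
python3 -m jog '[0,0,0.5,0,0,0,0, 0,0,1,0,0,0,0, 0,0,1,0,0,0,0, 0,0,1,0,0,0,0]' 40
python3 - <<'E'
from h import *
for _ in range(3): get_image("top"); p,R,st=tool(); print(p.round(4),st["contact_force"].round(1))
s=get_image("scene"); crop(s,290,150,80,80,9,"pics/oc5.png"); t=get_image("top"); crop(t,310,190,80,60,9,"pics/oc5t.png")
E
```

```text
clock: 19.38
position: [0.5041, -0.3542, 0.0333]
ee_rot: [-0.574, 0.574, -0.413, 0.413]
contact_force: [0.4, 0.4, 0.9]
width: 0.0853
[ 0.5041 -0.3542  0.0333] [-0.  -0.3 -0.2]
[ 0.5041 -0.3543  0.0334] [ 0.4 -1.   0.5]
[ 0.5041 -0.3543  0.0335] [0.6 0.5 0.3]
```

View pics/oc5.png

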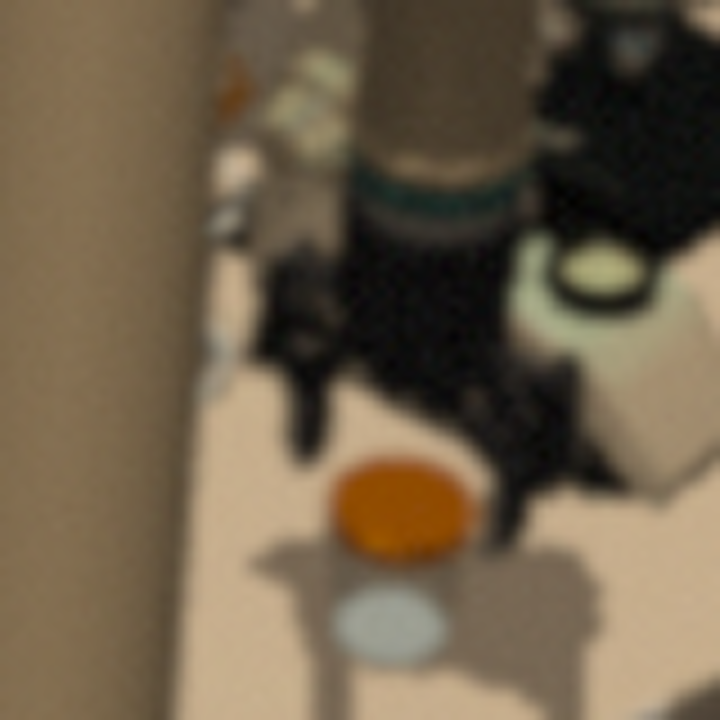

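View pics/oc5t.png

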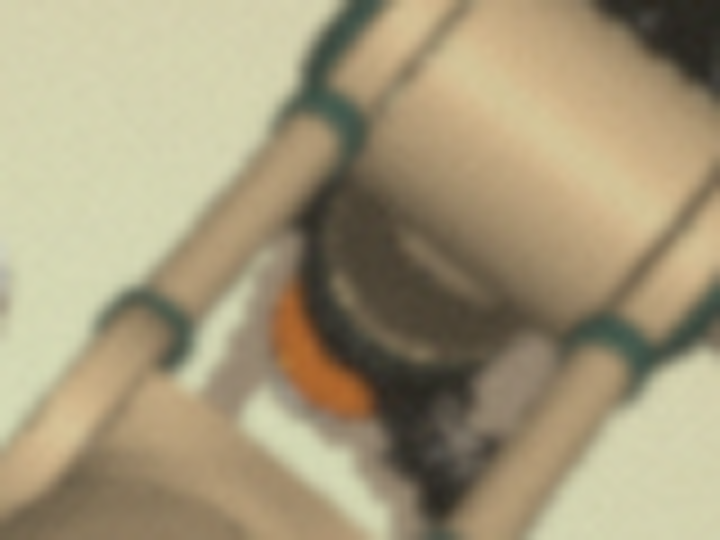

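```bash
python3 - <<'E'
from h import *
s=get_image("scene");t=get_image("top")
for z in(.03,.072,.1,.13,.16,.2): print(z,"top",((proj(t,(.504,-.3543,z))-[310,190])*9).round(),"scene",((proj(s,(.504,-.3543,z))-[290,150])*9).round())
for k in(-.05,.05):
  P=np.array((.504,-.3543,.05))+k*np.array([.947,.32,0]); print("tip",((proj(t,P)-[310,190])*9).round(),((proj(s,P)-[290,150])*9).round())
print(tool()[2]["qpos"])
E
```

```text
0.03 top [338. 343.] scene [392. 573.]
0.072 top [354. 326.] scene [400. 497.]
0.1 top [365. 315.] scene [405. 444.]
0.13 top [378. 302.] scene [411. 387.]
0.16 top [391. 288.] scene [417. 329.]
0.2 top [409. 270.] scene [425. 249.]
tip [398. 464.] [499. 585.]
tip [294. 208.] [295. 490.]
[-7.25411083e-01  4.74324192e-01  1.65719491e+00 -3.22217156e-05
  1.00986048e+00 -1.04855585e+00]
```

```bash
python3 - <<'E'
from h import *
s=get_image("scene")
from scipy.optimize import brentq
def zz(x,y,row): return brentq(lambda z: proj(s,(x,y,z))[1]-row,0,.6)
print("s5 ring", zz(.5044,.2979,200+155/7-.5)-.1394)
print("s2 ring", zz(.535,.010,180+250/8-.5)-.0125)
print("now ring", zz(.504,-.3543,150+200/9-.5)-.0335)
print("oc4 ring", zz(.504,-.3543,130+283/7-.5)-.0438)
print("s2 tip far", zz(.535+.047,.010+.016,180+472/8-.5)-.0125, "now far", zz(.504+.047,-.3543+.016,150+460/9-.5)-.0335,"now near",zz(.504-.047,-.3543-.016,150+545/9-.5)-.0335)
E
```

```text
s5 ring 0.18285615887928883
s2 ring 0.1883148460209064
now ring 0.1929521993726037
oc4 ring 0.190493433297795
s2 tip far 0.03349430373412696 now far 0.035767852202253134 now near 0.04023170661729644
```

```bash
python3 -m jog '[0,0,0.5,0,0,0,0, 0,0,0.5,0,0,0,0, 255,0,0.5,0,0,0,0, 255,0,0.5,0,0,0,0, 255,0,0.5,0,0,0,0, 255,0,0.5,0,0,0,0, 255,0,0.5,0,0,0,0]' 40
python3 - <<'E'
from h import *
for _ in range(2): get_image("top"); p,R,st=tool(); print(p.round(4),st["contact_force"].round(1),st["width"])
s=get_image("scene"); crop(s,290,150,80,80,9,"pics/oc6.png")
E
```

```text
clock: 20.65
position: [0.5044, -0.3545, 0.0288]
ee_rot: [-0.574, 0.574, -0.413, 0.413]
contact_force: [-0.0, -0.1, 4.1]
width: 0.0596
[ 0.5044 -0.3545  0.0288] [ 0.2 -0.6  4.6] 0.0593182206864571
[ 0.5044 -0.3545  0.0288] [-0.2  0.3  5.1] 0.05961735320129627
```

View pics/oc6.png

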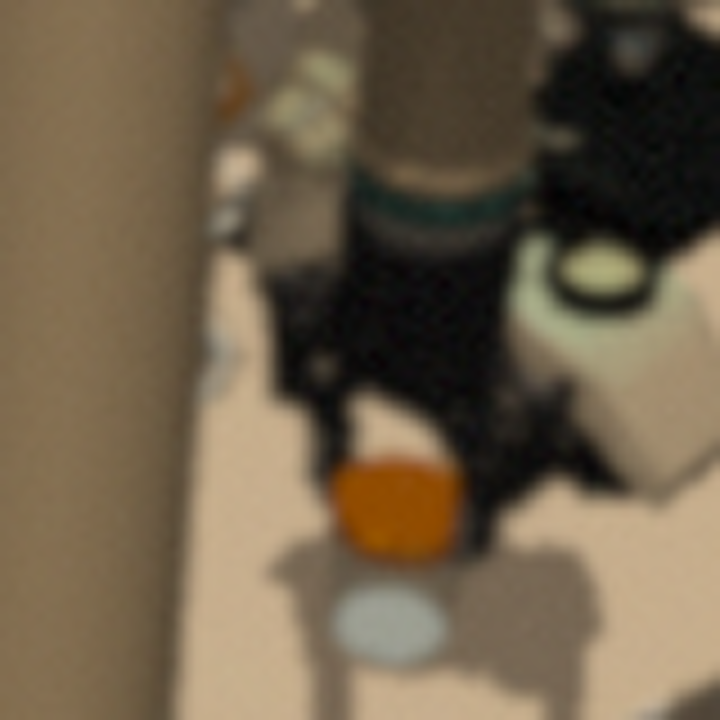

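```bash
python3 -m jog '[255,0,-0.5,0,0,0,0, 255,0,-1.5,0,0,0,0, 255,0,-3,0,0,0,0, 255,0,-6,0,0,0,0, 255,0,-10,0,0,0,0, 255,0,-15,0,0,0,0, 255,0,-15,0,0,0,0, 255,0,-15,0,0,0,0]'
python3 - <<'E'
from h import *
for _ in range(4): get_image("top"); p,R,st=tool(); print(p.round(4),st["contact_force"].round(1),st["width"])
s=get_image("scene"); crop(s,280,110,100,110,6,"pics/oc7.png")
print(p, st["qpos"].round(2))
E
```

```text
clock: 21.8
position: [0.5037, -0.3539, 0.1786]
ee_rot: [-0.574, 0.574, -0.413, 0.413]
contact_force: [-0.6, -0.2, -1.1]
width: 0.0598
[ 0.5033 -0.3535  0.1775] [ 0.1  0.6 -0.3] 0.05957117657510135
[ 0.5031 -0.3534  0.177 ] [-0.3 -0.4 -0.9] 0.05953997819715514
[ 0.5032 -0.3534  0.1768] [-0.1  0.5 -0.7] 0.05936623809412463
[ 0.5033 -0.3535  0.1768] [ 0.1  0.9 -1.7] 0.05973594378101614
[ 0.50329183 -0.35352393  0.17676   ] [-0.73  0.36  1.46 -0.    1.33 -1.05]
```

View pics/oc7.png

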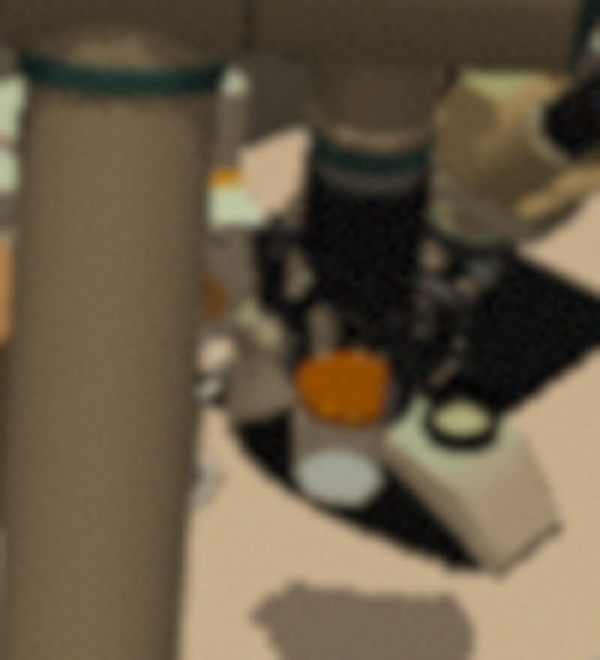

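```bash
python3 - <<'E'
from h import *
print(delta((.4845,.367,.177),np.radians(18.7)))
E
```

```text
(array([-68.93948139,   0.11955591,  21.09094199]), array([ 0.01008654, -0.02323064, -0.0164858 ]))
```

```bash
python3 -m jog '[255,-2,0,0.6,0,0,0, 255,-6,0,1.8,0,0,0, 255,-12,0,3.7,0,0,0, 255,-18,0,5.5,0,0,0, 255,-24,0,7.3,0,0,0, 255,-30,0,9.2,0,0,0, 255,-36,0,11,0,0,0, 255,-42,0,12.8,0,0,0, 255,-48,0,14.7,0,0,0, 255,-54,0,16.5,0,0,0, 255,-58,0,17.7,0,0,0, 255,-60,0,18.4,0,0,0]'
python3 - <<'E'
from h import *
for _ in range(4): get_image("top"); p,R,st=tool(); print(p.round(4))
print(delta((.4845,.367,.16),np.radians(18.7)),st["width"])
E
```

```text
clock: 23.55
position: [0.4861, 0.2759, 0.178]
ee_rot: [-0.574, 0.575, -0.412, 0.412]
contact_force: [0.0, 0.7, -0.6]
width: 0.0598
[0.4867 0.2775 0.178 ]
[0.487  0.2751 0.1779]
[0.4871 0.2734 0.1779]
[0.4873 0.2725 0.178 ]
(array([-9.05122092,  1.78892491,  2.73940902]), array([ 0.00857584, -0.01918021,  0.00829144])) 0.05917792182406463
```

```bash
python3 -m jog '[255,-2,0,0.6,0,0,0, 255,-5,0,1.5,0,0,0, 255,-8,0,2.4,0,0,0, 255,-9.05,1,2.75,0,0,0, 255,-9.05,2,2.75,0,0,0, 255,-9.05,3,2.75,0,0,0, 255,-9.05,4,2.75,0,0,0, 255,-9.05,4,2.75,0,0,0, 255,-9.05,4,2.75,0,0,0]'
python3 - <<'E'
from h import *
for _ in range(4): get_image("top"); p,R,st=tool(); print(p.round(4))
s=get_image("scene"); t=get_image("top")
crop(s,120,210,90,100,7,"pics/p1.png"); crop(t,80,200,110,70,7,"pics/p1t.png")
E
```

```text
clock: 24.88
position: [0.4856, 0.3675, 0.1385]
ee_rot: [0.574, -0.574, 0.413, -0.413]
contact_force: [0.1, 0.1, -0.6]
width: 0.0598
[0.4857 0.3677 0.1387]
[0.4857 0.3678 0.1388]
[0.4856 0.3679 0.1388]
[0.4856 0.3678 0.1388]
```

View pics/p1.png

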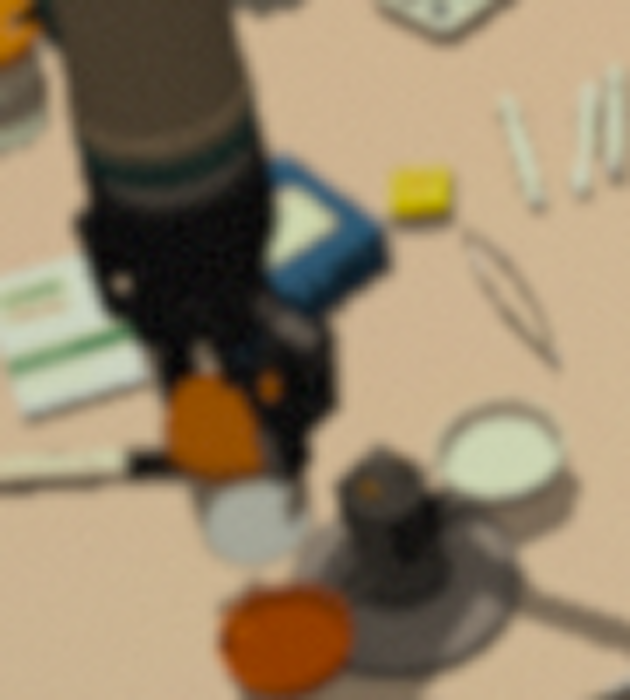

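View pics/p1t.png

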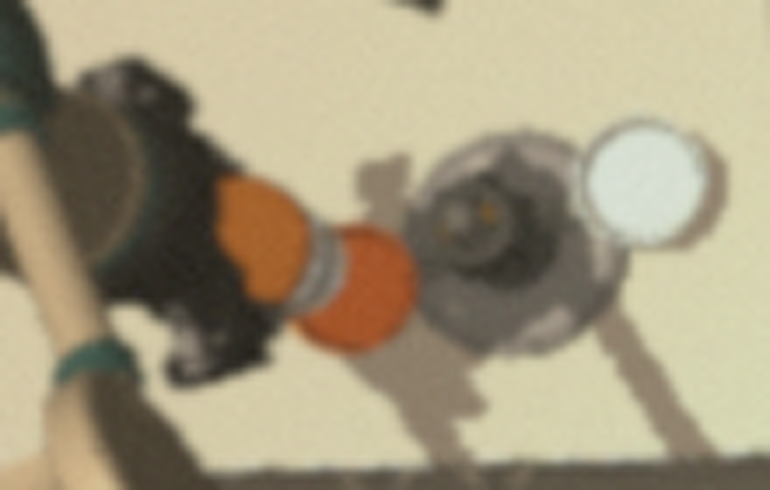

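```bash
python3 - <<'E'
from h import *
s=get_image("scene")
print("foot",onz(s,(155.6,284.2),.112),"saucer floor",onz(s,(120+287/7-.5,210+640/7-.5),.033))
p,R,_=tool(); print((R.T@np.array([-.001,-.001,0])*100).round(2))
E
```

```text
foot [0.48824007 0.36956426 0.112     ] saucer floor [0.4851931  0.36755718 0.033     ]
[ 0.06 -0.   -0.13]
```

```bash
python3 -m jog '[255,0.05,1,-0.15,0,0,0, 255,0.05,2.5,-0.15,0,0,0, 255,0.05,4,-0.15,0,0,0, 255,0.05,5.5,-0.15,0,0,0, 255,0.05,6.5,-0.15,0,0,0, 255,0.05,6.5,-0.15,0,0,0]'
python3 - <<'E'
from h import *
for _ in range(3): get_image("top"); p,R,st=tool(); print(p.round(4),st["contact_force"].round(1))
s=get_image("scene"); t=get_image("top")
crop(s,120,240,70,75,9,"pics/p2.png"); crop(t,90,210,70,50,10,"pics/p2t.png")
E
```

```text
clock: 25.98
position: [0.4834, 0.3664, 0.072]
ee_rot: [-0.573, 0.575, -0.413, 0.413]
contact_force: [0.4, 0.3, -0.7]
width: 0.0595
[0.484  0.3667 0.0729] [ 1.4  0.2 -1.1]
[0.4843 0.367  0.0734] [-0.4  0.3 -1.2]
[0.4845 0.3671 0.0737] [ 0.7  0.3 -0.4]
```

View pics/p2.png

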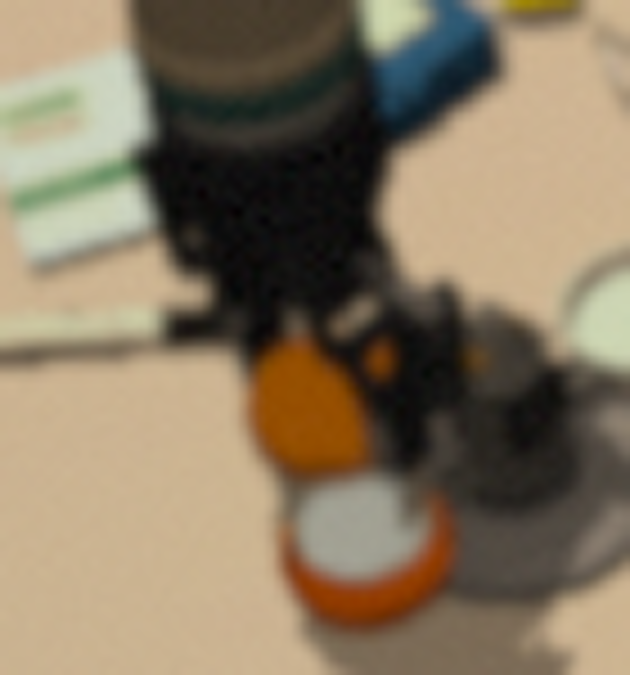

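View pics/p2t.png

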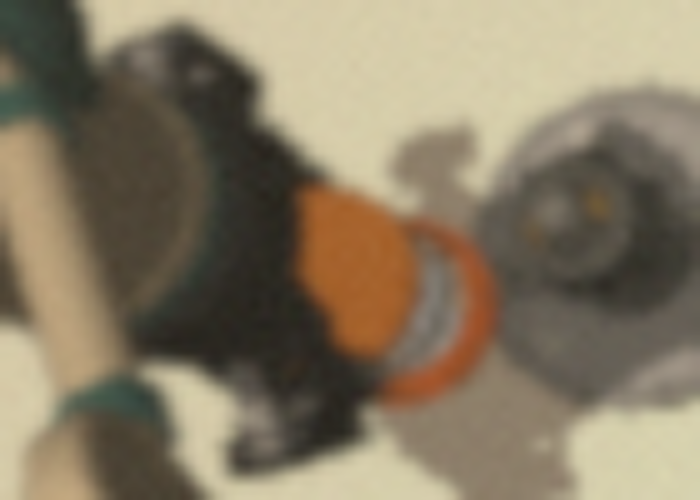

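```bash
python3 -m jog '[255,0.06,0.4,-0.12,0,0,0, 255,0.06,0.8,-0.12,0,0,0, 255,0.06,1.1,-0.12,0,0,0, 255,0.06,1.1,-0.12,0,0,0]'
python3 - <<'E'
from h import *
for _ in range(3): get_image("top"); p,R,st=tool(); print(p.round(4),st["contact_force"].round(1),st["moment"].round(2))
E
```

```text
clock: 26.72
position: [0.4828, 0.3657, 0.0618]
ee_rot: [-0.574, 0.574, -0.413, 0.413]
contact_force: [0.3, -0.1, -0.6]
width: 0.0598
[0.483  0.3658 0.0621] [ 0.9  0.5 -0.1] [-0.    0.05 -0.03]
[0.4832 0.3658 0.0622] [-0.2  0.  -0.6] [0.04 0.02 0.  ]
[0.4832 0.3659 0.0623] [ 0.7  0.1 -0.7] [0.04 0.03 0.04]
```

```bash
python3 -m jog '[255,0,0.25,0,0,0,0, 255,0,0.5,0,0,0,0, 255,0,0.58,0,0,0,0, 255,0,0.58,0,0,0,0]'
python3 - <<'E'
from h import *
for _ in range(3): get_image("top"); p,R,st=tool(); print(p.round(4),st["contact_force"].round(1),st["moment"].round(2))
E
```

```text
clock: 27.38
position: [0.483, 0.3658, 0.0564]
ee_rot: [-0.574, 0.574, -0.413, 0.413]
contact_force: [-0.3, -0.3, 0.0]
width: 0.0596
[0.4831 0.3658 0.0565] [ 0.3  0.6 -0.6] [-0.02  0.02 -0.02]
[0.4831 0.3658 0.0565] [ 0.7 -0.3 -0.3] [-0.01  0.07  0.01]
[0.4831 0.3658 0.0565] [ 0.5  0.8 -0.2] [-0.02  0.06 -0.01]
```

```bash
python3 -m jog '[255,0,0.1,0,0,0,0, 255,0,0.1,0,0,0,0]'
python3 - <<'E'
from h import *
for _ in range(3): get_image("top"); p,R,st=tool(); print(p.round(4),st["contact_force"].round(1),st["moment"].round(2))
s=get_image("scene"); crop(s,120,240,70,75,9,"pics/p3.png")
E
```

```text
clock: 27.78
position: [0.4832, 0.366, 0.0557]
ee_rot: [0.574, -0.574, 0.413, -0.413]
contact_force: [0.5, 0.2, 1.1]
width: 0.0594
[0.4832 0.366  0.0557] [-0.4  0.4  1.7] [0.09 0.11 0.04]
[0.4831 0.366  0.0557] [-0.4  0.2  2.1] [ 0.11  0.17 -0.06]
[0.4832 0.366  0.0557] [-1.2  0.9  2. ] [0.07 0.13 0.02]
```

View pics/p3.png

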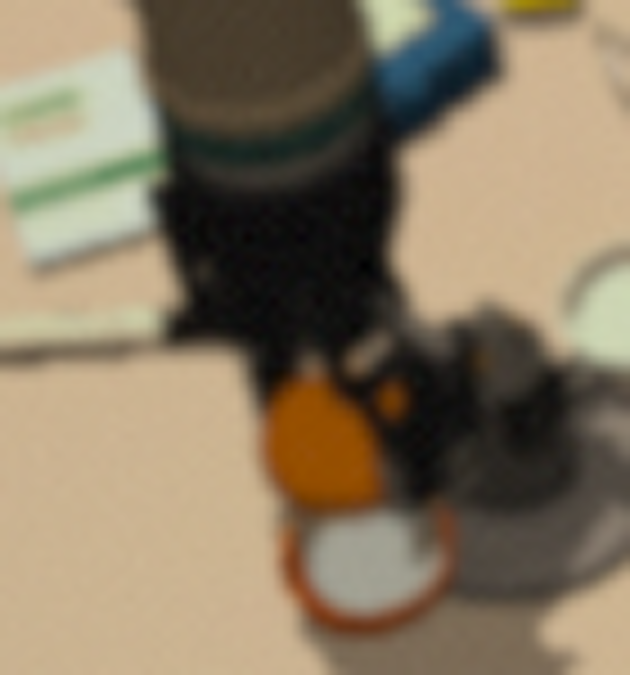

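```bash
python3 -m jog '[60,0,0,0,0,0,0, 40,0,0,0,0,0,0, 0,0,0,0,0,0,0, 0,0,0,0,0,0,0, 0,0,0,0,0,0,0]'
python3 -m jog '[0,0,-1,0,0,0,0, 0,0,-3,0,0,0,0, 0,0,-6,0,0,0,0, 0,0,-10,0,0,0,0, 0,0,-15,0,0,0,0, 0,0,-15,0,0,0,0]'
python3 - <<'E'
from h import *
for _ in range(4): get_image("top")
s=get_image("scene"); t=get_image("top"); p,R,st=tool(); print(p)
crop(s,130,240,80,80,8,"pics/p4.png"); crop(t,90,200,100,60,8,"pics/p4t.png")
print(delta((.533,-.196,.20),np.radians(18.7)))
E
```

```text
clock: 28.6
position: [0.4831, 0.3658, 0.0554]
ee_rot: [-0.574, 0.574, -0.413, 0.413]
contact_force: [-1.0, -0.3, -0.7]
width: 0.0855
clock: 29.35
position: [0.4857, 0.3674, 0.2112]
ee_rot: [0.577, -0.57, 0.411, -0.415]
contact_force: [0.2, 0.4, -0.4]
width: 0.0851
[0.48227226 0.3653671  0.20397948]
(array([ 54.84179581,   0.47257975, -13.01444299]), array([ 0.02100777, -0.02318336,  0.00472869]))
```

View pics/p4.png

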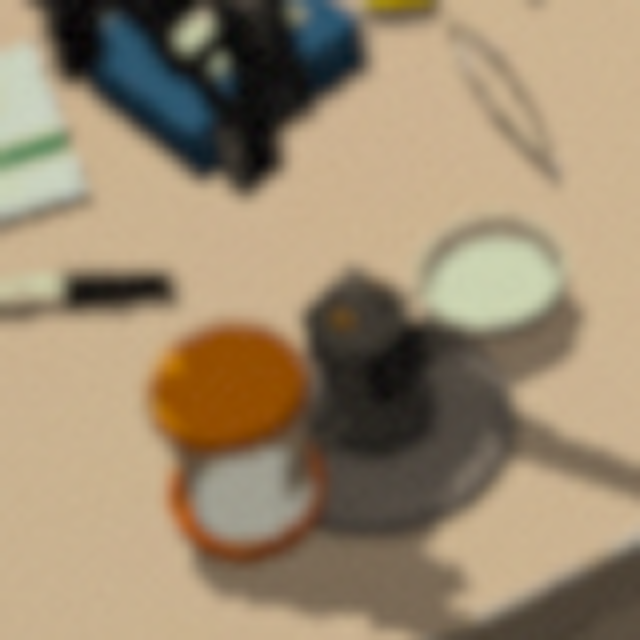

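View pics/p4t.png

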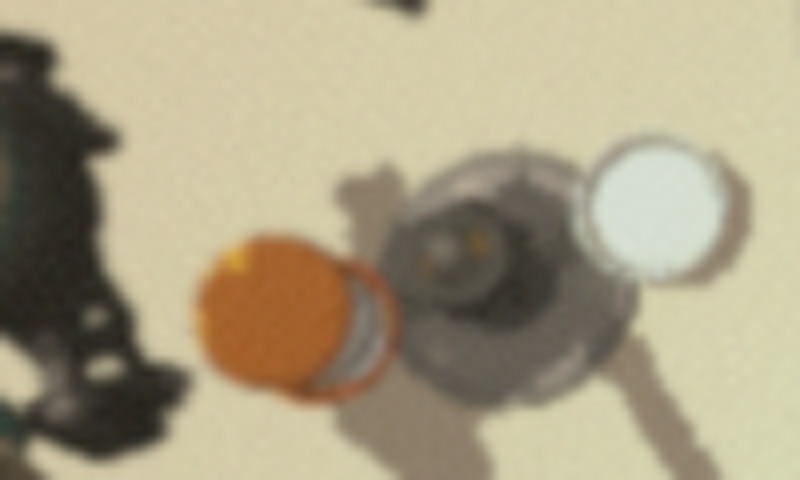

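The orange cup stands upright in its saucer (scene crop: lid at (230,385), foot ringed by the orange rim at (248,495)). The balls are still out. Next, the white cup.

```bash
python3 -m jog '[0,3,0,-0.7,0,0,0, 0,9,0.2,-2.1,0,0,0, 0,15,0.4,-3.6,0,0,0, 0,21,0.4,-5,0,0,0, 0,27,0.4,-6.4,0,0,0, 0,33,0.4,-7.8,0,0,0, 0,39,0.4,-9.2,0,0,0, 0,45,0.4,-10.7,0,0,0, 0,51,0.4,-12.1,0,0,0, 0,54.8,0.4,-13,0,0,0, 0,54.8,0.4,-13,0,0,0, 0,54.8,0.4,-13,0,0,0]'
python3 - <<'E'
from h import *
for _ in range(4): get_image("top"); p,R,st=tool(); print(p.round(4))
s=get_image("scene"); t=get_image("top")
crop(s,250,150,90,100,7,"pics/w1.png"); crop(t,250,170,90,70,8,"pics/w1t.png")
print(delta((.533,-.1963,.034),np.radians(18.7)))
E
```

```text
clock: 31.15
position: [0.5332, -0.1944, 0.2005]
ee_rot: [0.574, -0.574, 0.414, -0.412]
contact_force: [-0.2, -0.4, -0.0]
width: 0.0855
[ 0.5334 -0.1939  0.2008]
[ 0.5335 -0.1937  0.2011]
[ 0.5336 -0.1937  0.2013]
[ 0.5338 -0.1938  0.2015]
(array([ 0.18449001, 16.76718577, -0.15917859]), array([-0.00101385, -0.01221656,  0.00082404]))
```

View pics/w1.png

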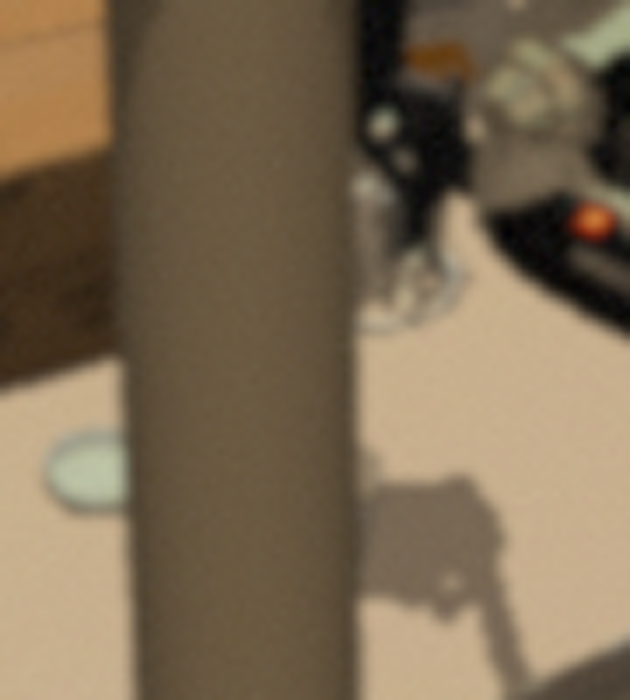

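View pics/w1t.png

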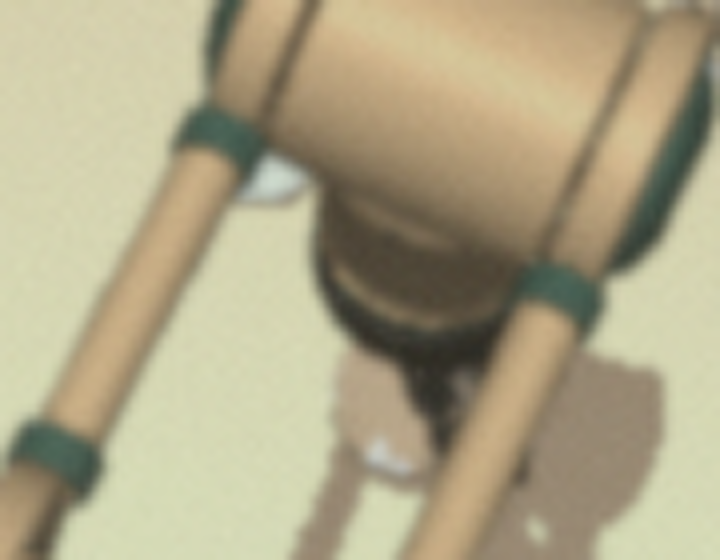

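```bash
python3 -m jog '[0,0.15,3,-0.13,0,0,0, 0,0.15,6,-0.13,0,0,0, 0,0.15,9,-0.13,0,0,0, 0,0.15,11,-0.13,0,0,0, 0,0.15,11,-0.13,0,0,0, 0,0.15,11,-0.13,0,0,0]'
python3 - <<'E'
from h import *
for _ in range(4): get_image("top"); p,R,st=tool(); print(p.round(4),st["contact_force"].round(1))
print(delta((.533,-.1957,.029),np.radians(18.7)))
E
```

```text
clock: 32.2
position: [0.5339, -0.197, 0.0925]
ee_rot: [0.574, -0.574, 0.412, -0.414]
contact_force: [0.3, 0.5, -0.1]
width: 0.0853
[ 0.534  -0.1971  0.0927] [ 0.5 -0.3  0.5]
[ 0.5341 -0.1972  0.0928] [ 0.4  0.3 -0. ]
[ 0.5339 -0.1972  0.0928] [-0.   0.3  0.4]
[ 0.5338 -0.1972  0.0926] [ 0.2 -0.3 -0.1]
(array([-0.17643331,  6.35796581, -0.03393422]), array([-0.01033879, -0.02239243,  0.01119811]))
```

```bash
python3 -m jog '[0,-0.15,2,0,0,0,0, 0,-0.15,4,0,0,0,0, 0,-0.15,5.5,0,0,0,0, 0,-0.15,6.3,0,0,0,0, 0,-0.15,6.3,0,0,0,0]'
python3 - <<'E'
from h import *
for _ in range(4): get_image("top"); p,R,st=tool(); print(p.round(4),st["contact_force"].round(1))
t=get_image("top"); crop(t,265,180,70,60,10,"pics/w2t.png")
E
```

```text
clock: 33.02
position: [0.5325, -0.1954, 0.0282]
ee_rot: [-0.574, 0.574, -0.413, 0.413]
contact_force: [0.0, -0.3, 0.0]
width: 0.0854
[ 0.5329 -0.1957  0.0287] [ 0.3 -0.  -0.3]
[ 0.5331 -0.1958  0.029 ] [-0.9 -0.5  0.1]
[ 0.5332 -0.1958  0.0291] [0.2 0.4 0.1]
[ 0.5332 -0.1958  0.0292] [ 0.7 -0.  -0.3]
```

View pics/w2t.png

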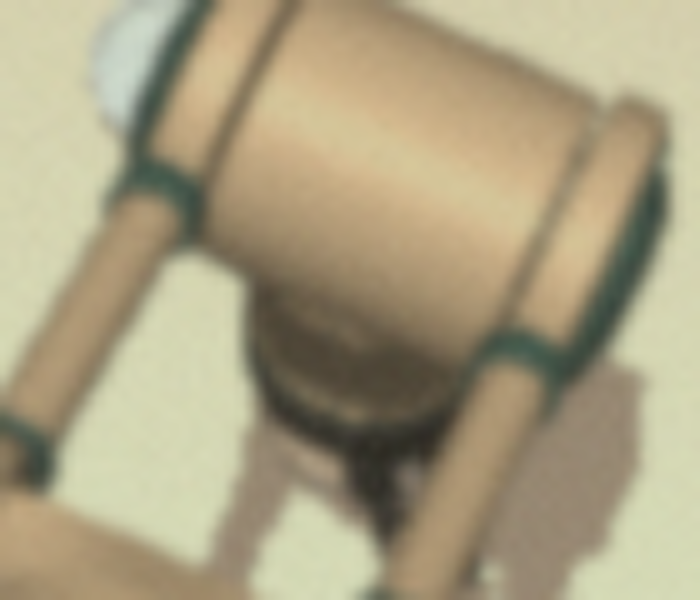

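Nothing was touched on the way down. Close and lift.

```bash
python3 -m jog '[255,0,0,0,0,0,0, 255,0,0,0,0,0,0, 255,0,0,0,0,0,0, 255,0,0,0,0,0,0, 255,0,0,0,0,0,0]' 40
python3 -m jog '[255,0,-0.5,0,0,0,0, 255,0,-1.5,0,0,0,0, 255,0,-3,0,0,0,0, 255,0,-6,0,0,0,0, 255,0,-10,0,0,0,0, 255,0,-15,0,0,0,0, 255,0,-15,0,0,0,0, 255,0,-15,0,0,0,0]'
python3 - <<'E'
from h import *
for _ in range(4): get_image("top"); p,R,st=tool(); print(p.round(4),st["contact_force"].round(1),st["width"])
print(delta((.531,.231,.18),np.radians(18.7)))
E
```

```text
clock: 33.9
position: [0.5331, -0.1957, 0.0293]
ee_rot: [0.574, -0.574, 0.413, -0.413]
contact_force: [-0.2, 0.5, 5.9]
width: 0.0596
clock: 34.9
position: [0.5322, -0.1953, 0.1787]
ee_rot: [-0.574, 0.574, -0.413, 0.413]
contact_force: [0.9, 0.4, -1.4]
width: 0.0591
[ 0.5317 -0.195   0.1778] [ 0.4  0.5 -1.4] 0.05929155479425261
[ 0.5315 -0.195   0.1772] [ 0.   1.  -1.8] 0.05932691346447646
[ 0.5316 -0.195   0.1771] [ 0.3 -0.1 -0.3] 0.05940915798350533
[ 0.5317 -0.195   0.1771] [ 0.8 -0.3 -1.5] 0.05960465256625878
(array([-40.42238007,  -0.23676503,  13.46147053]), array([ 0.01531335, -0.02302978, -0.01508904]))
```

```bash
python3 -m jog '[255,-2,0,0.7,0,0,0, 255,-6,0,2,0,0,0, 255,-12,0,4,0,0,0, 255,-18,0,6,0,0,0, 255,-24,0,8,0,0,0, 255,-30,0,10,0,0,0, 255,-35,0,11.7,0,0,0, 255,-38.5,0,12.8,0,0,0, 255,-40.4,0,13.4,0,0,0, 255,-40.4,1,13.4,0,0,0, 255,-40.4,2.5,13.4,0,0,0, 255,-40.4,4,13.4,0,0,0]'
python3 - <<'E'
from h import *
for _ in range(6): get_image("top"); p,R,st=tool(); print(p.round(4))
s=get_image("scene"); t=get_image("top")
crop(s,150,210,80,90,8,"pics/v1.png"); crop(t,110,190,90,70,8,"pics/v1t.png")
print(delta((.5302,.2305,.075),np.radians(18.7)))
E
```

```text
clock: 36.6
position: [0.531, 0.2285, 0.1369]
ee_rot: [-0.573, 0.574, -0.414, 0.413]
contact_force: [-0.5, -0.1, -0.5]
width: 0.0593
[0.5296 0.2282 0.1348]
[0.5297 0.2284 0.1358]
[0.5305 0.2288 0.1369]
[0.5313 0.2292 0.1379]
[0.5317 0.2296 0.1385]
[0.5319 0.2298 0.1388]
(array([-0.09564512,  6.40620857, -0.15913212]), array([-0.00918219, -0.02546393,  0.00106616]))
```

View pics/v1.png

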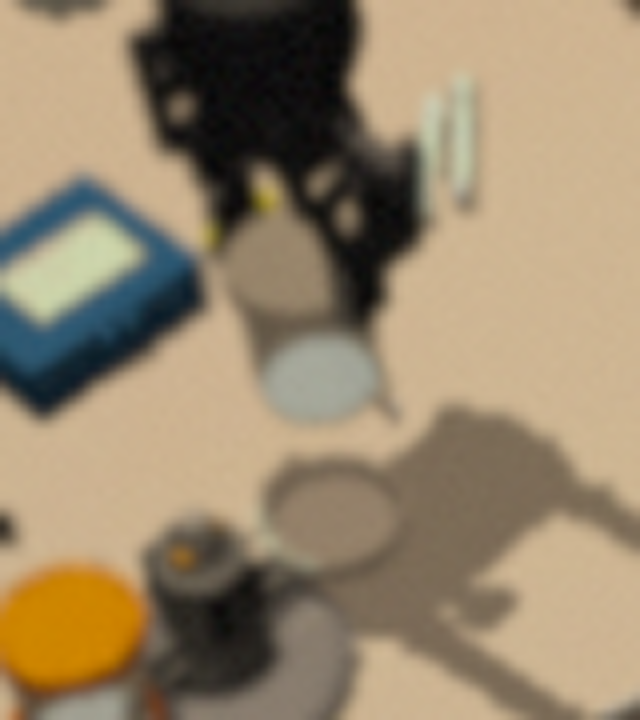

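View pics/v1t.png

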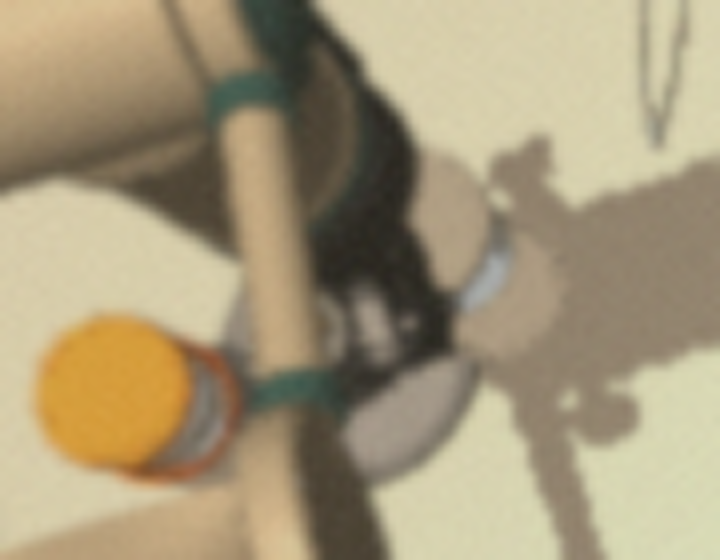

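```bash
python3 - <<'E'
from h import *
s=get_image("scene");p,R,_=tool(); print(p)
print("foot",onz(s,(150+320/8-.5,210+375/8-.5),p[2]-.029+.002),"saucer rim",onz(s,(150+333/8-.5,210+515/8-.5),.036))
E
```

```text
[0.53184895 0.23015718 0.13907586]
foot [0.53539497 0.22680824 0.11207586] saucer rim [0.53085    0.23259783 0.036     ]
```

```bash
python3 -m jog '[255,-0.15,1,-0.05,0,0,0, 255,-0.15,2.5,-0.05,0,0,0, 255,-0.15,4,-0.05,0,0,0, 255,-0.15,5.5,-0.05,0,0,0, 255,-0.15,6.5,-0.05,0,0,0, 255,-0.15,6.5,-0.05,0,0,0]'
python3 - <<'E'
from h import *
for _ in range(5): get_image("top"); p,R,st=tool(); print(p.round(4),st["contact_force"].round(1))
s=get_image("scene"); t=get_image("top")
crop(s,160,220,60,70,10,"pics/v2.png"); crop(t,130,195,70,60,10,"pics/v2t.png")
E
```

```text
clock: 37.8
position: [0.5298, 0.2312, 0.0723]
ee_rot: [-0.573, 0.575, -0.413, 0.413]
contact_force: [0.5, 0.3, -0.6]
width: 0.0594
[0.5304 0.2314 0.0731] [-0.7 -1.  -0.8]
[0.5308 0.2315 0.0736] [-0.2  0.4 -0.4]
[0.531  0.2316 0.0739] [ 0.9  0.8 -0.4]
[0.531  0.2316 0.0741] [-0.1  1.1 -0.4]
[0.531  0.2316 0.0741] [ 0.5 -0.5 -1.6]
```

View pics/v2.png

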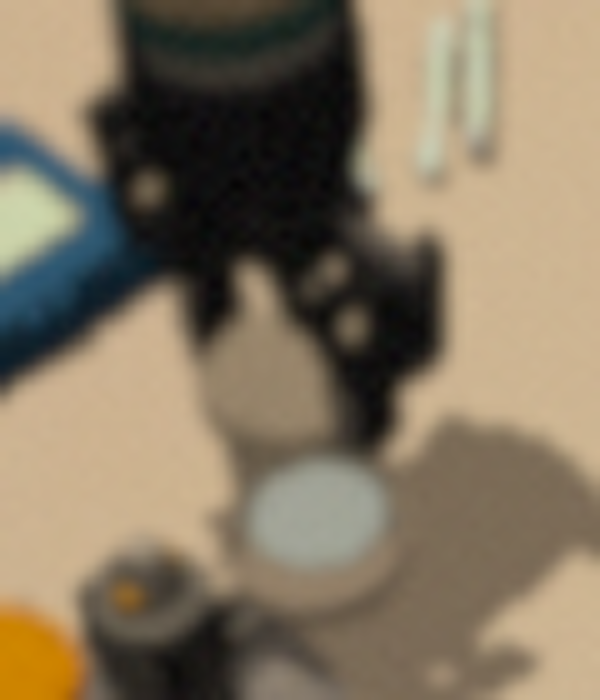

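View pics/v2t.png

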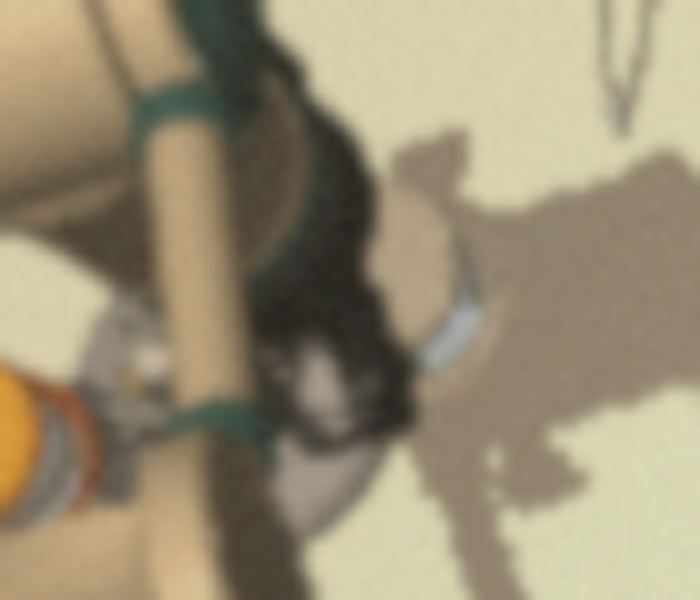

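```bash
python3 -m jog '[255,-0.06,0.4,0.05,0,0,0, 255,-0.06,0.8,0.05,0,0,0, 255,-0.06,1.1,0.05,0,0,0, 255,-0.06,1.2,0.05,0,0,0, 255,-0.06,1.2,0.05,0,0,0]'
python3 - <<'E'
from h import *
for _ in range(3): get_image("top"); p,R,st=tool(); print(p.round(4),st["contact_force"].round(1),st["moment"].round(2))
s=get_image("scene"); crop(s,160,220,60,70,10,"pics/v3.png")
E
```

```text
clock: 38.78
position: [0.5307, 0.2321, 0.0613]
ee_rot: [-0.574, 0.574, -0.413, 0.413]
contact_force: [-0.4, 0.4, -1.1]
width: 0.0593
[0.5308 0.2321 0.0615] [-0.1 -0.5 -0.4] [-0.03 -0.01 -0.03]
[0.5308 0.2321 0.0615] [-0.3  0.4 -0.7] [-0.01  0.01 -0.03]
[0.5309 0.2321 0.0616] [-0.1 -0.6 -1.2] [0.01 0.01 0.04]
```

View pics/v3.png

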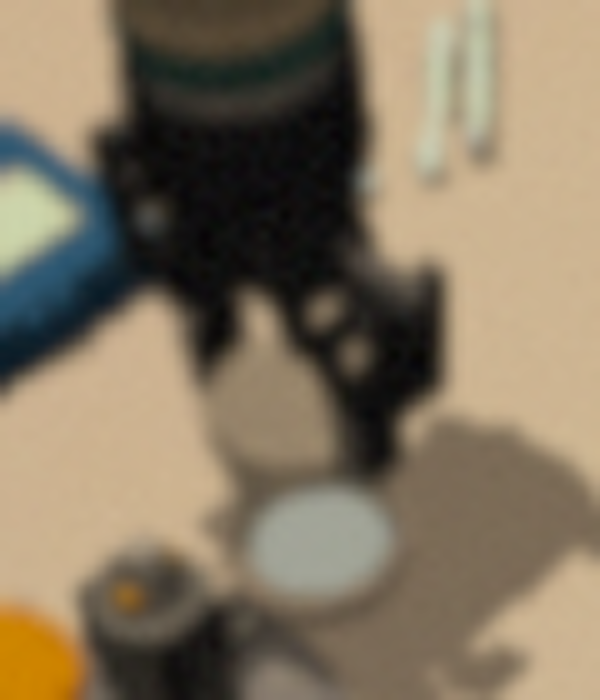

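```bash
python3 -m jog '[255,0,0.2,0,0,0,0, 255,0,0.4,0,0,0,0, 255,0,0.52,0,0,0,0, 255,0,0.52,0,0,0,0]'
python3 - <<'E'
from h import *
for _ in range(3): get_image("top"); p,R,st=tool(); print(p.round(4),st["contact_force"].round(1),st["moment"].round(2))
s=get_image("scene"); crop(s,160,220,60,70,10,"pics/v4.png")
E
```

```text
clock: 39.48
position: [0.5309, 0.232, 0.0565]
ee_rot: [0.574, -0.574, 0.413, -0.413]
contact_force: [0.1, -0.3, 1.1]
width: 0.0594
[0.5309 0.232  0.0565] [ 0.2 -0.8  2.3] [-0.18  0.08  0.03]
[0.5309 0.232  0.0565] [-0.6 -0.3  0.8] [-0.1  -0.02 -0.  ]
[0.5308 0.2321 0.0565] [-0.5 -0.6  1.3] [-0.17  0.02  0.04]
```

View pics/v4.png

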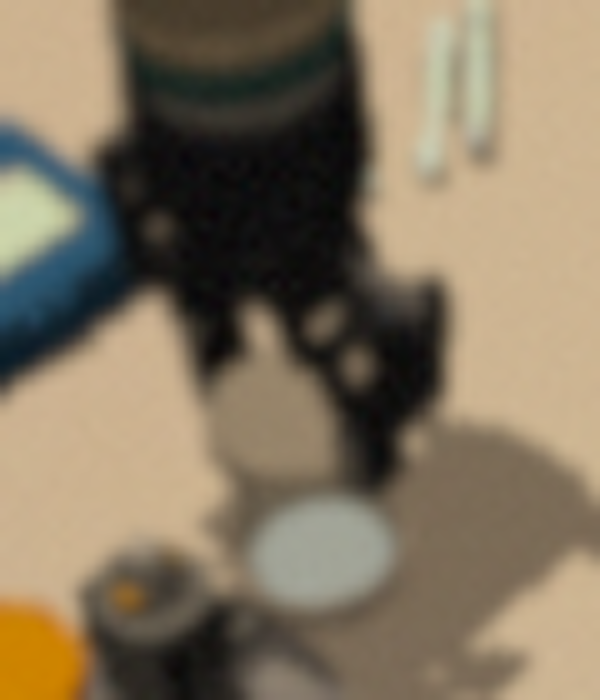

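```bash
python3 -m jog '[255,0.06,0,0,0,0,0, 255,0.06,0.07,0,0,0,0, 255,0.06,0.07,0,0,0,0]'
python3 - <<'E'
from h import *
for _ in range(3): get_image("top"); p,R,st=tool(); print(p.round(4),st["contact_force"].round(1),st["moment"].round(2))
E
```

```text
clock: 40.05
position: [0.5311, 0.2315, 0.0558]
ee_rot: [0.574, -0.574, 0.413, -0.413]
contact_force: [0.3, -1.2, 4.2]
width: 0.0591
[0.5311 0.2315 0.0559] [ 0.5 -0.4  4.2] [-0.2   0.04  0.04]
[0.5311 0.2315 0.0558] [-0.5 -1.1  3.2] [-0.2   0.08  0.05]
[0.5311 0.2315 0.0558] [-0.1 -0.9  3.8] [-0.2   0.09  0.01]
```

Seated firmly. Release and rise.

```bash
python3 -m jog '[60,0,0,0,0,0,0, 40,0,0,0,0,0,0, 0,0,0,0,0,0,0, 0,0,0,0,0,0,0, 0,0,0,0,0,0,0]'
python3 -m jog '[0,0,-1,0,0,0,0, 0,0,-3,0,0,0,0, 0,0,-6,0,0,0,0, 0,0,-10,0,0,0,0, 0,0,-15,0,0,0,0, 0,0,-18,0,0,0,0, 0,3,-18,-1,0,0,0, 0,9,-18,-3,0,0,0, 0,15,-18,-5,0,0,0, 0,20,-18,-7,0,0,0, 0,20,-18,-7,0,0,0, 0,20,-18,-7,0,0,0]'
python3 - <<'E'
from h import *
for _ in range(4): get_image("top")
s=get_image("scene"); t=get_image("top"); p,R,st=tool(); print(p,st["clock"])
crop(s,130,230,90,90,7,"pics/f1.png"); crop(t,90,170,120,80,6,"pics/f1t.png"); cv2.imwrite("pics/f_t.png",t["color"])
E
```

```text
clock: 40.83
position: [0.5309, 0.2316, 0.0555]
ee_rot: [-0.574, 0.574, -0.413, 0.413]
contact_force: [-0.4, -0.6, -0.2]
width: 0.0854
clock: 42.32
position: [0.5281, 0.02, 0.2362]
ee_rot: [0.574, -0.573, 0.413, -0.413]
contact_force: [0.0, -0.2, -0.6]
width: 0.0856
[0.52805801 0.02083769 0.23558583] 42.625
```

View pics/f1.png

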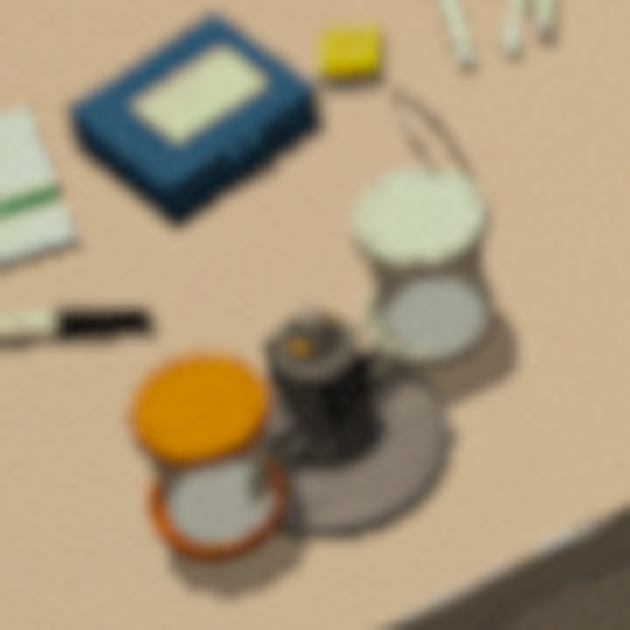

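View pics/f1t.png

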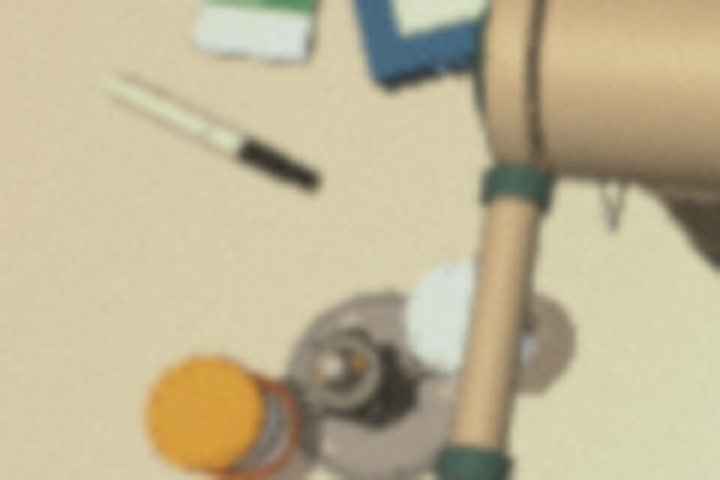

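View pics/f_t.png

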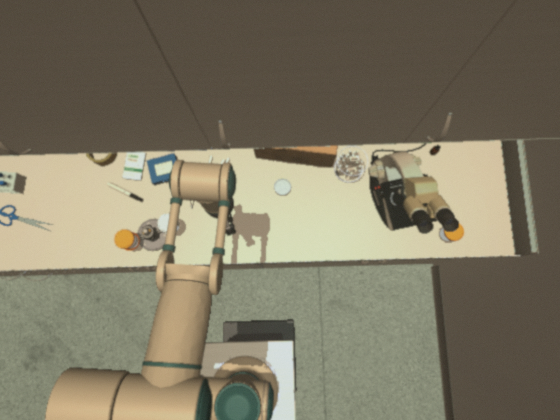

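```bash
python3 -m jog '[0,3,0,-1,0,0,0, 0,9,0,-3,0,0,0, 0,15,0,-5,0,0,0, 0,20,0,-7,0,0,0, 0,20,0,-7,0,0,0, 0,20,0,-7,0,0,0]'
python3 - <<'E'
from h import *
s=get_image("scene"); t=get_image("top")
W=((30,0,130),(140,60,255))
for n,c in(("orange",(.4837,.3664)),("white",(.530,.2308))):
    print(n,"expect lid",proj(s,(*c,.1)).round(1),proj(t,(*c,.1)).round(1),"foot",proj(s,(*c,.031)).round(1))
print("t white",ell(t,(152,205,26,28),*W)[0],"t or",ell(t,(110,222,26,30),(15,150,40),(26,255,255))[0])
pts=[proj(s,(*c,z)) for c in((.4837,.3664),(.530,.2308)) for z in(.031,.1)]
crop(s,140,240,75,75,8,"pics/f2.png",pts)
pts=[proj(t,(*c,z)) for c in((.4837,.3664),(.530,.2308)) for z in(.031,.1)]
crop(t,100,200,90,60,8,"pics/f2t.png",pts)
E
```

```text
clock: 43.38
position: [0.5252, -0.1913, 0.2354]
ee_rot: [0.574, -0.574, 0.413, -0.413]
contact_force: [-0.1, 0.8, -0.2]
width: 0.0856
orange expect lid [157.8 287.3] [122.9 238.4] foot [161.1 301.5]
white expect lid [189.6 260.5] [166.1 222.6] foot [191.9 274.8]
t white [167.30929565 223.31047821] t or [123.97527695 238.69709524]
```

View pics/f2.png

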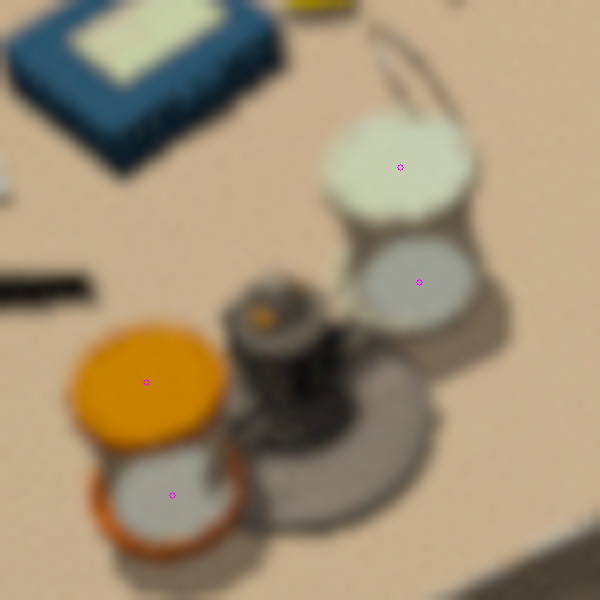

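View pics/f2t.png

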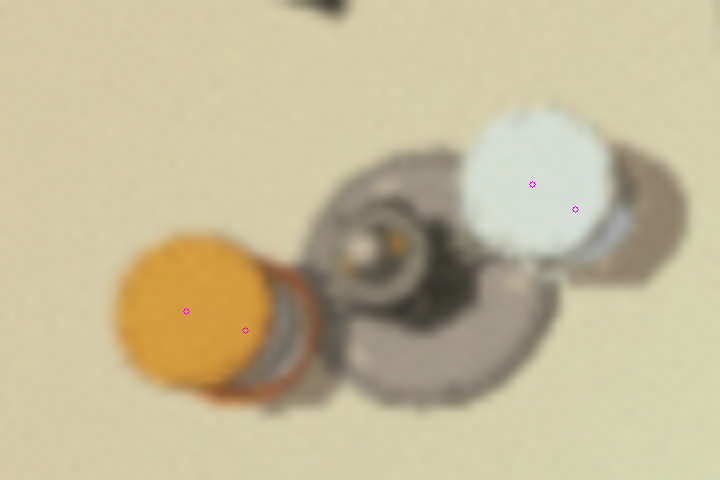

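```bash
python3 - <<'E'
from h import *
s=get_image("scene"); t=get_image("top")
t0=cv2.imread("pics/top0.png"); 
for n,(c,r,w,h) in(("petri",(272,177,22,20)),("marker",(105,178,42,26)),("forceps",(186,178,16,32))):
    print(n,np.abs(t["color"][r:r+h,c:c+w].astype(int)-t0[r:r+h,c:c+w]).mean().round(1))
im=np.clip((s["color"].astype(float)-60)*1.6,0,255).astype(np.uint8); crop(dict(s,color=im),175,245,35,45,14,"pics/f3.png")
E
```

```text
petri 66.1
marker 3.7
forceps 3.6
```

View pics/f3.png

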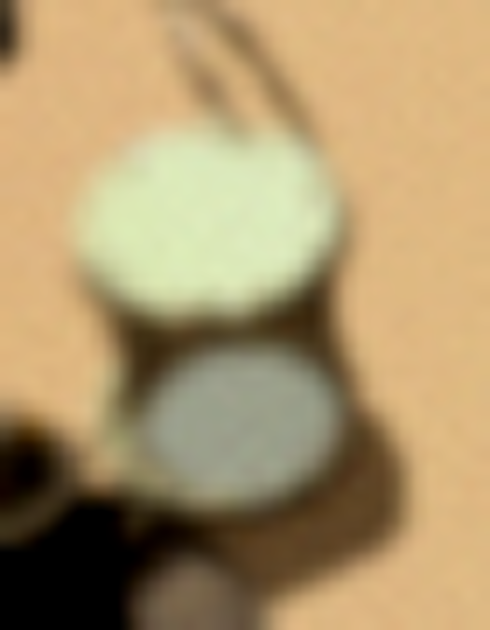

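```bash
python3 - <<'E'
from h import *
a=cv2.imread("pics/top0.png").astype(int);b=cv2.imread("pics/f_t.png").astype(int)
print("petri",np.abs(a-b)[177:197,272:294].mean()); s=get_state(); print(s["clock"],s["qd"].round(3),s["contact_force"].round(1))
sign_off()
E
```

```text
petri 5.16060606060606
43.575 [-0.002  0.    -0.003 -0.003 -0.002  0.   ] [-0.1 -0.5  1.1]
the job is handed in; nothing more can be done
```

I pressed the cup holder down over the post until it sat on the shoulder. I then stood the orange-lidded cup in the orange saucer and the white-lidded cup in the white saucer. I let go of both and handed the job in at about 43.6 s of the 72 s allowed.

**What the last checks showed:**
- **Holder:** it stopped solidly at a tool height that puts the hub's underside at about 24 mm, under about 16 N. Both brass balls show above the hub rim in both views, also after the cups were placed.
- **Cups:** both stand upright. Lids and feet lie within about 1 pixel of where they should be in both views. The white cup sits roughly 1 mm off the centre of its saucer, within the saucer's play.
- **Other objects:** the petri dish, forceps and marker look the same as in the first picture. The arm hid the dish in my final comparison, so I checked it on a clear picture taken about a second earlier. In that picture it differed from the first only slightly.

**Disagreements:** the two cameras differed by 2–3 mm in y, so I centred the hub by contact force on the way down. The gripper read about 2.5 mm narrower than the part it held. When open, the fingertips looked about 20–25 mm higher in the pictures than the given finger geometry suggests. I allowed for that by gripping lower.

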